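# Press a sterilising case shut in the locking bench clamp

## Task

Set the blue case in the cradle of the bench clamp with its red cap facing the plunger and let go of it. Push the clamp's green handle down over centre until it locks and stays closed on the case with your hand off it, easing off as soon as it comes up firm against its stop; then flick the yellow release lever down to free the case, leaving it loose in the cradle with the cap pressed home and the robot clear. Do not disturb the bottles, beaker, grey case and rubber ring nearby.

Things in the scene. Friction and masses are not known exactly. Their poses are not given: they have to be found in the camera images.
- clamp: Grey bench clamp fixed to the counter, base plate 110 x 360 x 12 mm, turned up to 0.2 rad about the vertical. Origin: on the counter surface under it; x across, y along the pressing axis, z up (the clamp frame). Along y: anvil (y -140), cradle, press head, two upright cheeks (at x +-30, y 70, tops at z 95 mm) with the handle's pivot between them, then the handle towards +y.
- cradle (a point): Centre of the cradle floor, 30 mm above the counter, axes as the clamp's. Floor 70 (x) x 100 (y) mm. Black guides along both sides: 43 mm apart inside, 70 mm long, with flared tops 12 mm above the floor. The case lies here, long side along y. Its origin belongs 0 mm (touching the anvil) to +8 mm along y from this point, so that it clears the head; closing the clamp slides it to the anvil.
- anvil: Fixed dark upright stop at the -y end of the cradle, 60 mm wide, top 87 mm above the counter. Origin: foot of the face that the case is pressed against, 45 mm from the cradle centre, 12 mm above the counter. Opposite it is the round black sprung press head, 28 mm across, centred 52 mm above the counter, 98 to 107 mm away while the handle is up; when locked it presses with about 50 N.
- case: Blue plastic instrument case with white bands, loose on the counter, 40 mm wide (x), 44 mm high, about 0.2 kg; red end cap at its +y end, which points to within 0.5 rad of world +y at the start. Length along y 90 mm with the cap out, 84 mm with it home. Origin: centre of the 90 mm long block, 22 mm above its underside; z up.
- end_cap (a joint): Red press-in end cap of the case: 0 m = standing out 6 mm, 0.006 m = home. Tight fit: about 35 N pushes it in and it stays where it is left.
- cap_face (a point): Centre of the outer face of the red cap, 46 mm from the case's origin along its +y when the cap is out.
- pivot (a point): Pivot of the clamp's handle, 75 mm above the counter, axes as the clamp's. The handle swings about the x axis here, in the y-z plane. It starts 0.5 to 1.05 rad above level, pointing to +y and up; pushing its end down closes the clamp.
- handle: Green grip, 26 mm wide, 14 mm thick, 70 to 170 mm from the pivot (its origin). Closing resists with up to about 10 N at its end, then it passes over centre and, 0.06 rad further (9 mm at its end), meets a slightly springy stop and stays there by itself. The grip's angle on its hub differs each time: the stop lies anywhere from 0.22 rad below to 0.18 rad above level, so feel for it. 30 N overloads it.
- handle_end (a point): Point to push: on the upper face of the green grip, on its middle line, 155 mm from the pivot, 15 mm short of the grip's end. Let go short of centre, the handle rises a little or stands where it is and the clamp does not hold. When the release lever frees it, it springs up.
- release_lever (a joint): Yellow release lever beside the handle, on the clamp's -x side, rocking about an axis along the clamp's y. 0 rad = at rest (it springs back), 0.44 rad = fully down. Pressing its outer pad down, with about 8 N, lifts the locked mechanism back over centre.
- lever_pad (a point): Top centre of the yellow lever's outer pad, 34 (x) x 40 (y) mm, level and about 64 mm above the counter at rest, 105 mm to the clamp's -x of the handle's plane; pressed fully it goes down about 25 mm.
- amber_bottle: Amber bottle, 54 mm across, 100 mm high; a bystander. Origin: centre of underside.
- white_bottle: White bottle, 58 mm across, 105 mm high; a bystander. Origin: centre of underside.
- beaker: Clear beaker, 70 mm across, 90 mm high; a bystander. Origin: centre of underside.
- closed_case: Grey closed case, 40 x 84 x 44 mm; a bystander. Origin: centre of underside.
- seal_ring: Black rubber ring, 44 mm across, 8 mm high; a bystander. Origin: centre of underside.
There are look-alikes about, which are no part of the job. Leave any pink look-alike of the case alone.

How it is judged (in metres and radians):
On the way, in this order (a step that is already met when the one before it is completed fails the run):
1. the case lies in the cradle, let go, cap facing the plunger and still standing out (x of case in the frame of cradle between -0.004 and 0.004 m and y of case in the frame of cradle between -0.008 and 0.014 m and z of case in the frame of cradle between 0.019 and 0.0245 m and angle between case's own z axis and vertical below 0.08 rad and y of cap_face in the frame of cradle above 0.02 m and value of joint end_cap below 0.002 m and contact force between the fingers and case below 0.1 N and contact force between anvil and case below 5 N), for 0.2 s.
2. the clamp is locked by itself on the case: cap pressed home, case held against the anvil, nobody touching handle or case (contact force between anvil and case above 15 N and value of joint end_cap above 0.005 m and contact force between each of the arm, the fingers and handle below 0.1 N and contact force between the fingers and case below 0.1 N), for 0.4 s.
3. the release lever is flicked down far enough to trip the clamp (value of joint release_lever above 0.18 rad), for 0.02 s.
At the end, for the whole second after the job is handed in: The case lies upright and at rest on the cradle floor between the guides (within 4 mm across, from 8 mm short of to 14 mm beyond the cradle centre along it), cap towards the plunger and pressed in at least 5 of its 6 mm, clamp released (under 6 N on the anvil) and the release lever back up (x of case in the frame of cradle between -0.004 and 0.004 m and y of case in the frame of cradle between -0.008 and 0.014 m and z of case in the frame of cradle between 0.019 and 0.0245 m and angle between case's own z axis and vertical below 0.08 rad and y of cap_face in the frame of cradle above 0.02 m and value of joint end_cap above 0.005 m and contact force between anvil and case below 6 N and linear speed of case below 0.01 m/s and value of joint release_lever below 0.05 rad); the robot touches nothing.
It fails at once if the handle is forced with more than 30 N (contact force between any of the fingers, the arm and handle above 30 N).
It fails at once if a bystander (bottle, beaker, grey case, or ring) is moved by more than 30 mm (distance of any of amber_bottle, white_bottle, beaker, closed_case, seal_ring from where it was at the start of the episode above 0.03 m).
It also fails if it takes over 59 s, if anything falls off the work surface, if the arm or the gripper's body presses on something with over 40 N, if the wrist force passes 120 N, or if a joint passes its speed limit or range.

## Robot

A 6-joint arm with a two-finger parallel gripper is mounted at the origin on the work surface. World frame = base frame: x ahead of the robot, y to its left, z up, the work surface at z = 0. Lengths are in m, angles in degrees, forces in N, time in s.
With the tool pointing down it reaches from about 0.375 to 0.9 m from the base axis. Payload 3.1 kg.
Tool frame: the origin (TCP) lies at the centre of the arm's flange, where the gripper is bolted on; the fingertips stand 182 mm ahead of it and the grasp point (between the pads) lies 164 mm ahead of it; x points along the fingers, z is the direction in which the jaws open and shut, and the axes are right-handed (so a half turn about x gives the same grasp; the last joint's range is limited). The gripper opens to 87 mm and grips with 3 to 60 N. Pads are 19 mm wide; open, the fingers measure 117 mm over their backs; the gripper's body (75 mm by 190 mm) begins 51 mm behind the grasp point.
Start: joints at [-79.269, 30.224, 82.088, -0, 67.689, -10.227], TCP at [0.224, -0.584, 0.405] pointing down, gripper open.
Joint ranges: [-176.69, 176.69], [-43.24, 126.21], [12.49, 139.97], [-82, 262], [0, 151.66], [-163.58, 163.58]. Speed limits (degrees/s): [159.86, 159.86, 180, 180, 180, 180].

## Interface

Orientations are given as a 3x3 rotation matrix whose columns are the frame's x, y, z axes.
In Python, from rig import bot gives the robot as it stands.
- The arm moves only by the shell command python3 -m crank 'ROWS' [OPENING]. ROWS is JSON, a list of rows, each an object with "offset": the shift along the tool's x, y, z in m, a list of three; "spin": the turn about the tool's x in rad. A call has 1 to 12 rows; each row shifts and turns the commanded pose from where the row before left it, along the tool's axes as they then stand; what a row does not reach is not made up. A row lasts 1/10 s, in which the tool goes at most 50 mm and 8.59 degrees, less where a joint would pass 70% of its speed; a pose out of reach is approached as far as the arm can. A call is refused whole if a number of a shift passes 0.05 or a number of a turn 0.15, either way. A call with a gripper value outside its range is refused whole. OPENING is the finger opening in m, from 0 to 0.087, set as the call begins (- or left out, the last holds). The fingers move at their own pace and stop on an object; the grip force is fixed at half the most. Time passes only in rows, so rows that do not move let the fingers close. It gives the time, the measured TCP pose, the force and the opening at its end, in the units of the state.
- bot.read_state(): the state, without advancing time (a new reading comes with each control period).
- bot.capture(name): name is "side" or "top"; returns a dict with "pixels" (420x560x3 uint8, blue, green, red), "depth" (420x560 float32, m along the optical axis (not along the pixel's ray), 0 where there is no reading), "K" (3x3 intrinsics, pixels), "world_to_cam" (4x4, takes a point from world to camera coordinates). Camera axes: x right, y up, looking along -z (the intrinsics and any distortion apply to the point x, -y, -z); pixel columns grow to the right and rows downward; lengths in m; the calibration is good to about 2 mm. A picture is of the moment at which its call begins.
- bot.hand_in(): hands the job in, once; it reports no verdict.
Trained networks look in a picture, given as the dict that the camera call returned (one of the last four; its "shot" number tells which), for a name from the list of things; names that differ only in an ending like _2 or _b are one class to them, and where a whole thing is asked for, a point or a joint stands for the part that bears it (a point fixed in the world has none). Each returns a list of dicts, best first, with "p" (0 to 1); they miss things now and then, are a little off and sometimes report something else, mostly with a low value. They report only what shows in the picture. A call takes as long as a camera call. They do not tell look-alikes from the thing itself.
- bot.regions_of(label, picture): "region" (420x560 bool, what is visible of it) and "extent" ([centre column, centre row, width, height] in pixels, round what is visible of it).
The state is a dict: "time_s": time; "joint_positions": joint angles; "qvel": joint speeds; "tau": joint torques, N m; "position": TCP position; "tcp_rot": TCP orientation; "force": force on the tool from outside, world axes, zero at the start; "moment": the same for the moment, N m; "opening": opening from 0.0 (shut) to 1.0 (fully open).
Only numpy, scipy, OpenCV 4.12 (cv2) and the standard library are available. Lean on these libraries where they do the work, as an engineer would, in place of code of your own. Each camera call takes 0.05 s, during which the arm holds its last target.

## Working session

There is one attempt and no reset: what is moved stays moved. The work goes in short steps, Python scripts to look and compute and a shell command to move; the robot and the scene stay as the last step left them, time stands still between calls to the robot, and variables do not carry over. Pictures are saved under pics/ and viewed, and the job is handed in when it is done.

```bash
ls; mkdir -p pics
python3 - <<'E'
from rig import bot
import cv2,numpy as np
s=bot.read_state(); print({k:np.round(v,3).tolist() for k,v in s.items()})
for n in ("side","top"):
    c=bot.capture(n); cv2.imwrite(f"pics/{n}0.png",c["pixels"]); print(n,c["K"].tolist(),np.round(c["world_to_cam"],4).tolist(), c.keys())
E
```

```text
pics
{'time_s': 0.0, 'joint_positions': [-79.268, 30.279, 82.156, -0.0, 67.691, -10.228], 'qvel': [0.059, -0.036, -0.037, 0.049, 0.098, 0.034], 'tau': [-0.0, -44.005, -17.659, 0.063, 0.058, -0.0], 'position': [0.224, -0.583, 0.404], 'tcp_rot': [[-0.0, 0.934, 0.358], [0.002, 0.358, -0.934], [-1.0, 0.0, -0.002]], 'force': [-0.449, 0.51, 0.692], 'moment': [-0.028, -0.033, 0.004], 'opening': 0.998}
side [[545.6085556282294, 0.0, 274.13827273992047], [0.0, 545.6085556282294, 200.32314533174917], [0.0, 0.0, 1.0]] [[-0.9563, -0.2918, 0.0184, 0.4787], [0.1657, -0.4892, 0.8563, -0.2466], [-0.2409, 0.8219, 0.5162, -1.3447], [0.0, 0.0, 0.0, 1.0]] dict_keys(['pixels', 'depth', 'K', 'world_to_cam', 'shot'])
top [[495.9512978177093, 0.0, 278.97563917099063], [0.0, 495.9512978177093, 209.48587796850575], [0.0, 0.0, 1.0]] [[0.1061, -0.9943, 0.0039, -0.1499], [0.9694, 0.1043, 0.2223, -0.5697], [-0.2215, -0.0198, 0.975, -1.3921], [0.0, 0.0, 0.0, 1.0]] dict_keys(['pixels', 'depth', 'K', 'world_to_cam', 'shot'])
```

View pics/side0.png

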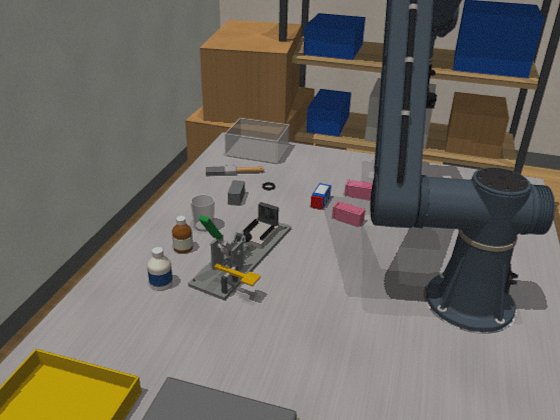

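View pics/top0.png

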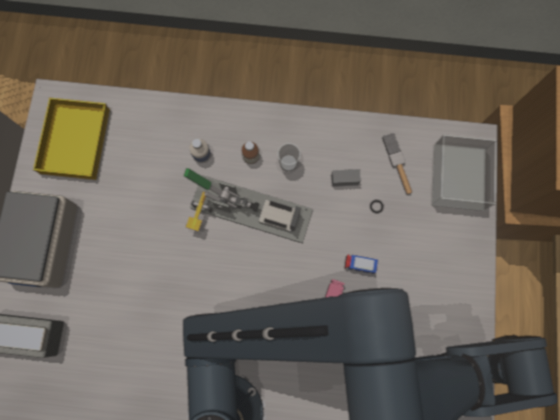

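The side view shows the blue case with its red cap at about (320,196), and top shows it at (362,264). The pink look-alikes are at side (358,190) and (349,213), with one visible in top at (334,290). The clamp is at side (243,250) and top (250,210). I choose the blue one and check it in a crop.

```bash
cat > h.py <<'E'
import numpy as np,cv2
from rig import bot
def dep(c,u,v,d):
    K=c["K"];W=np.asarray(c["world_to_cam"]);u=np.asarray(u,float);v=np.asarray(v,float)
    x=(u-K[0,2])/K[0,0]*d; y=-(v-K[1,2])/K[1,1]*d
    P=np.stack([x,y,-d,np.ones_like(d)],-1)
    return (P@np.linalg.inv(W).T)[...,:3]
def cloud(c):
    d=c["depth"];v,u=np.mgrid[:d.shape[0],:d.shape[1]]
    return dep(c,u,v,d.astype(float))
def ray(c,u,v):
    W=np.asarray(c["world_to_cam"]);Wi=np.linalg.inv(W)
    o=Wi[:3,3]; p=dep(c,[u],[v],np.array([1.]))[0]; r=p-o
    return o,r/np.linalg.norm(r)
def at_z(c,u,v,z):
    o,r=ray(c,u,v); return o+r*(z-o[2])/r[2]
def two(c1,p1,c2,p2):
    o1,r1=ray(c1,*p1);o2,r2=ray(c2,*p2)
    A=np.stack([r1,-r2],1);t=np.linalg.lstsq(A,o2-o1,rcond=None)[0]
    a=o1+t[0]*r1;b=o2+t[1]*r2; return (a+b)/2,np.linalg.norm(a-b)
def proj(c,P):
    W=np.asarray(c["world_to_cam"]);K=c["K"];P=np.atleast_2d(P)
    q=P@W[:3,:3].T+W[:3,3]; return np.stack([K[0,0]*q[:,0]/-q[:,2]+K[0,2], K[1,1]*-q[:,1]/-q[:,2]+K[1,2]],-1)
E
python3 - <<'E'
from h import *
S=bot.capture("side");T=bot.capture("top")
import pickle; pickle.dump((S,T),open("cap0.pkl","wb"))
for l in ["case","end_cap","cap_face","clamp","anvil","handle","release_lever","lever_pad","cradle","amber_bottle","white_bottle","beaker","closed_case","seal_ring"]:
    for n,c in (("S",S),("T",T)):
        try:r=bot.regions_of(l,c)
        except Exception as e: print(l,n,repr(e)[:80]);continue
        P=cloud(c)
        for q in r[:3]:
            m=q["region"]&(c["depth"]>0)
            print(l,n,round(q["p"],2),np.round(q["extent"]).tolist(),np.round(np.median(P[m],0),3), np.round(np.percentile(P[m],[2,98],axis=0),3).tolist() if m.any() else "")
s=cv2.resize(S["pixels"][150:310,180:400],None,fx=3.6,fy=3.6,interpolation=cv2.INTER_CUBIC)
t=cv2.resize(T["pixels"][130:310,160:410],None,fx=3.2,fy=3.2,interpolation=cv2.INTER_CUBIC)
cv2.imwrite("pics/sc0.png",s);cv2.imwrite("pics/tc0.png",t)
E
```

```text
case S 0.84 [348.0, 214.0, 32.0, 25.0] [ 0.348 -0.253  0.032] [[0.304, -0.288, 0.0], [0.395, -0.236, 0.047]]
case S 0.76 [320.0, 197.0, 20.0, 29.0] [ 0.447 -0.314  0.036] [[0.429, -0.378, 0.001], [0.472, -0.292, 0.047]]
case S 0.72 [356.0, 190.0, 28.0, 26.0] [ 0.346 -0.406  0.031] [[0.305, -0.511, -0.002], [0.387, -0.396, 0.046]]
case T 0.92 [360.0, 267.0, 30.0, 18.0] [ 0.452 -0.341  0.044] [[0.432, -0.384, 0.019], [0.472, -0.299, 0.051]]
case T 0.76 [334.0, 289.0, 18.0, 20.0] [ 0.375 -0.271  0.043] [[0.353, -0.298, -0.001], [0.399, -0.25, 0.05]]
case T 0.71 [347.0, 179.0, 30.0, 13.0] [ 0.707 -0.276  0.043] [[0.689, -0.316, 0.007], [0.734, -0.237, 0.051]]
end_cap S 0.7 [318.0, 204.0, 6.0, 9.0] [ 0.454 -0.297  0.023] [[0.436, -0.306, 0.001], [0.472, -0.291, 0.043]]
end_cap S 0.6 [334.0, 211.0, 7.0, 16.0] [ 0.392 -0.264  0.03 ] [[0.383, -0.343, -0.002], [0.409, -0.256, 0.044]]
end_cap S 0.55 [348.0, 188.0, 10.0, 11.0] [ 0.381 -0.407  0.028] [[0.375, -0.466, 0.001], [0.395, -0.399, 0.043]]
end_cap T 0.39 [287.0, 157.0, 22.0, 27.0] [ 0.761 -0.098  0.048] [[0.716, -0.127, 0.001], [0.78, -
[... 2922 characters left out ...]
98]]
beaker T 0.68 [289.0, 156.0, 23.0, 28.0] [ 0.761 -0.098  0.047] [[0.716, -0.128, -0.002], [0.784, -0.067, 0.094]]
closed_case S 0.83 [237.0, 194.0, 16.0, 25.0] [ 0.704 -0.25   0.038] [[0.685, -0.321, 0.0], [0.737, -0.23, 0.047]]
closed_case S 0.62 [268.0, 185.0, 14.0, 6.0] [ 0.64  -0.379  0.006] [[0.616, -0.395, -0.003], [0.653, -0.356, 0.01]]
closed_case T 0.71 [346.0, 178.0, 30.0, 16.0] [ 0.707 -0.28   0.043] [[0.689, -0.318, 0.011], [0.734, -0.238, 0.051]]
seal_ring S 0.58 [271.0, 186.0, 14.0, 5.0] [ 0.637 -0.384  0.005] [[0.615, -0.404, -0.003], [0.655, -0.355, 0.01]]
seal_ring T 0.68 [376.0, 206.0, 13.0, 12.0] [ 0.642 -0.386  0.007] [[0.621, -0.401, -0.004], [0.659, -0.363, 0.013]]
```

View pics/sc0.png

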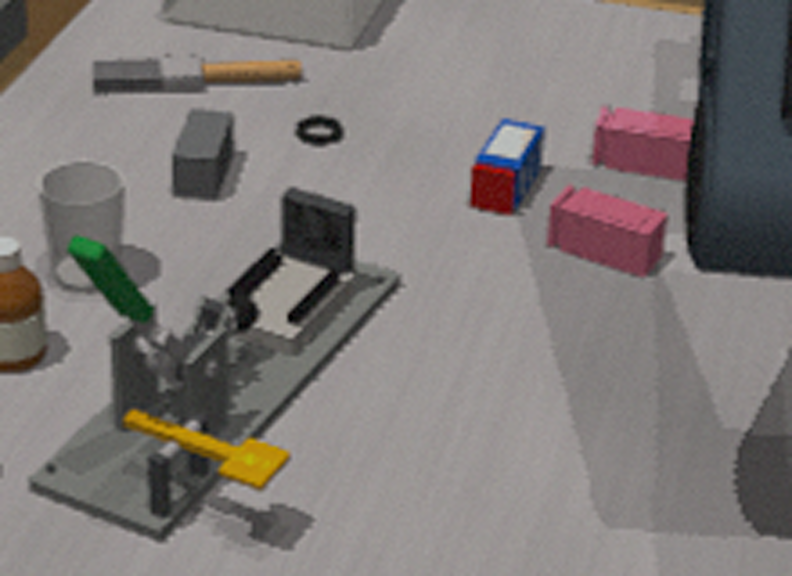

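View pics/tc0.png

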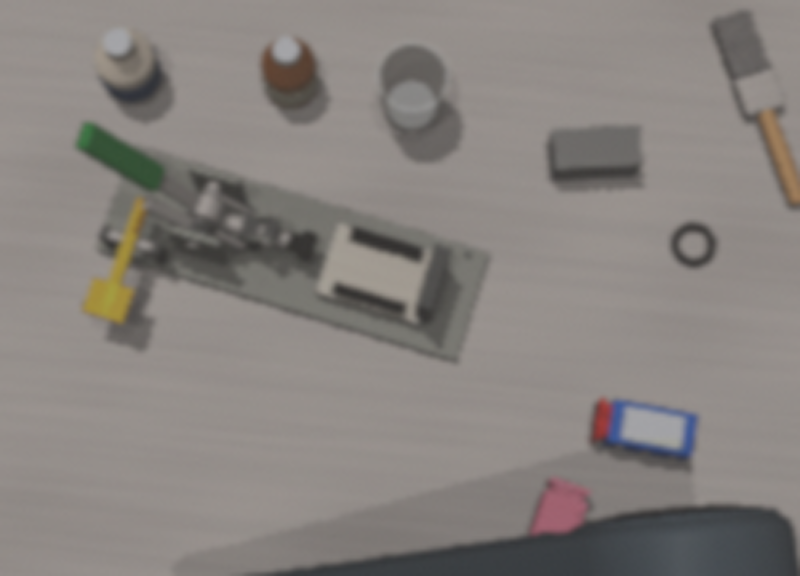

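The crops confirm it: the only blue case with white bands and a red cap is at side (320,196) and top (362,264). The others are pink. Next I fit the poses.

Run:
```python
from h import *
import pickle; S,T=pickle.load(open("cap0.pkl","rb"))
def rect(p):
    (c,wh,a)=cv2.minAreaRect(p.astype(np.float32)); b=cv2.boxPoints((c,wh,a))
    e=[b[1]-b[0],b[2]-b[1]]; L=max(e,key=np.linalg.norm); 
    if L[1]<0:L=-L
    return np.round(c,4),np.round(wh,4),round(float(np.arctan2(-L[0],L[1])),4)  # yaw: y axis=( -sin,cos)
for n,c in (("S",S),("T",T)):
    P=cloud(c);ok=c["depth"]>0
    box=lambda x0,x1,y0,y1:ok&(P[...,0]>x0)&(P[...,0]<x1)&(P[...,1]>y0)&(P[...,1]<y1)
    tab=box(.40,.5,-.2,0); print(n,"table z",np.median(P[tab][:,2]),P[tab][:,2].std())
    m=box(.40,.50,-.42,-.27)
    top=m&(P[...,2]>.038)&(P[...,2]<.06); print("case top",np.median(P[top][:,2]),top.sum(),rect(P[top][:,:2]))
    pts=P[top][:,:2];
    hsv=cv2.cvtColor(c["pixels"],cv2.COLOR_BGR2HSV)
    red=m&((hsv[...,0]<8)|(hsv[...,0]>172))&(hsv[...,1]>120); print("red",P[red].mean(0),P[red].min(0),P[red].max(0)); v,u=np.nonzero(red); print("px",u.mean(),v.mean())
    wh=top&(hsv[...,1]<60); print("white",wh.sum(),P[wh].mean(0),rect(P[wh][:,:2])); v,u=np.nonzero(wh);print("px",u.mean(),v.mean())
    b=box(.48,.68,-.2,.2)&(P[...,2]>.007)&(P[...,2]<.017); print("base",b.sum(),rect(P[b][:,:2]))
    f=box(.53,.62,-.16,.0)&(P[...,2]>.024)&(P[...,2]<.036)&(c["pixels"].min(-1)>110); print("floor",f.sum(),np.median(P[f],0),rect(P[f][:,:2]));v,u=np.nonzero(f);print("px",(u.min()+u.max())/2,(v.min()+v.max())/2,u.mean(),v.mean())
```

```text
S table z -0.00061475382927767 0.002035299051321733
case top 0.04302075790976895 194 (array([ 0.451 , -0.3397]), array([0.0939, 0.0407]), -0.0635)
red [ 0.45589755 -0.29738838  0.0241198 ] [ 4.36284739e-01 -3.07978743e-01  1.00757975e-04] [ 0.47377528 -0.28827838  0.04436836]
px 316.1703703703704 201.9111111111111
white 85 [ 0.45162107 -0.34783403  0.04378461] (array([ 0.4511, -0.3553]), array([0.0679, 0.0317]), -0.2064)
px 321.50588235294117 188.94117647058823
base 1700 (array([0.5865, 0.0019]), array([0.364 , 0.1138]), -0.1999)
floor 231 [ 0.5702904  -0.08108073  0.02916375] (array([ 0.5652, -0.081 ]), array([0.105 , 0.0581]), -0.1402)
px 263.5 232.0 259.038961038961 231.61904761904762
T table z -0.00010624354858501661 0.003287981407465598
case top 0.04436366038553141 406 (array([ 0.4539, -0.3423]), array([0.0906, 0.0406]), -0.0936)
red [ 0.45614542 -0.30334967  0.04037049] [ 0.4413765  -0.30932995  0.02670823] [ 0.47155242 -0.29803908  0.04797339]
px 347.60526315789474 260.94736842105266
white 206 [ 0.45383658 -0.34951835  0.04518506] (array([ 0.4562, -0.3385]), array([0.0792, 0.0361]), -0.052)
px 363.61650485436894 263.2281553398058
base 1955 (array([0.5847, 0.0034]), array([0.3919, 0.1924]), -0.0645)
floor 432 [ 0.57527089 -0.07901525  0.03003461] (array([ 0.5735, -0.0826]), array([0.0978, 0.068 ]), -0.1967)
px 275.5 215.0 275.650462962963 214.11111111111111
```

```bash
cat >> h.py <<'E'
def boxpts(x,y,yaw,w,l,z0,z1):
    c,s=np.cos(yaw),np.sin(yaw)
    return np.array([[x+c*a-s*b,y+s*a+c*b,z] for z in(z0,z1) for a,b in((-w/2,-l/2),(w/2,-l/2),(w/2,l/2),(-w/2,l/2))])
def sil(c,P,k=8,roi=None):
    u0,v0,u1,v1=roi; q=((proj(c,P)-[u0,v0]+.5)*k)
    m=np.zeros(((v1-v0)*k,(u1-u0)*k),np.uint8)
    cv2.fillConvexPoly(m,cv2.convexHull(np.round(q).astype(np.int32)),255)
    return cv2.resize(m,(u1-u0,v1-v0),interpolation=cv2.INTER_AREA)/255.
def draw(c,polys,roi,k,name):
    u0,v0,u1,v1=roi; im=cv2.resize(c["pixels"][v0:v1,u0:u1],None,fx=k,fy=k,interpolation=cv2.INTER_CUBIC)
    for P,col in polys:
        q=np.round((proj(c,P)-[u0,v0]+.5)*k).astype(np.int32); cv2.polylines(im,[q.reshape(-1,1,2)],True,col,1,cv2.LINE_AA)
    cv2.imwrite(name,im)
E
python3 - <<'E'
from h import *
from scipy.optimize import minimize
import pickle; S,T=pickle.load(open("cap0.pkl","rb"))
rois={"S":(295,175,345,222),"T":(335,245,390,285)}
ms={}
for n,c in(("S",S),("T",T)):
    u0,v0,u1,v1=rois[n]; im=c["pixels"][v0:v1,u0:u1]; P=cloud(c)[v0:v1,u0:u1]
    hsv=cv2.cvtColor(im,cv2.COLOR_BGR2HSV)
    m=((hsv[...,1]>110)|((P[...,2]>.03)&(c["depth"][v0:v1,u0:u1]>0)))
    m&=(P[...,0]>.41)
    m=cv2.morphologyEx(m.astype(np.uint8),cv2.MORPH_OPEN,np.ones((2,2)))
    nl,lab,st,_=cv2.connectedComponentsWithStats(m); k=1+np.argmax(st[1:,4]); ms[n]=(lab==k).astype(float); print(n,st[k])
def cost(p,which):
    return sum(np.sum((sil(c,boxpts(p[0],p[1],p[2],.040,.090,0,.044),8,rois[n])-ms[n])**2) for n,c in(("S",S),("T",T)) if n in which)
for w in("S","T","ST"):
    r=minimize(cost,[.452,-.342,-.09],args=(w,),method="Nelder-Mead",options=dict(initial_simplex=[[.452,-.342,-.09],[.456,-.342,-.09],[.452,-.337,-.09],[.452,-.342,-.03]]))
    print(w,np.round(r.x,4),round(r.fun,2))
B=boxpts(*r.x,.04,.09,0,.044)
draw(S,[(B[:4],(0,255,0)),(B[4:],(0,255,255))],rois["S"],8,"pics/cs.png");draw(T,[(B[:4],(0,255,0)),(B[4:],(0,255,255))],rois["T"],8,"pics/ct.png")
a=cv2.imread("pics/cs.png");b=cv2.imread("pics/ct.png");h=max(a.shape[0],b.shape[0])
o=np.zeros((h,a.shape[1]+b.shape[1],3),np.uint8);o[:a.shape[0],:a.shape[1]]=a;o[:b.shape[0],a.shape[1]:]=b;cv2.imwrite("pics/cfit.png",cv2.resize(o,None,fx=.9,fy=.9))
E
```

```text
S [ 17   9  21  26 352]
T [ 11  10  33  19 436]
S [ 0.449  -0.3395 -0.0228] 55.5
T [ 0.4531 -0.3475 -0.0536] 59.66
ST [ 0.4518 -0.3452 -0.0188] 143.25
```

View pics/cfit.png

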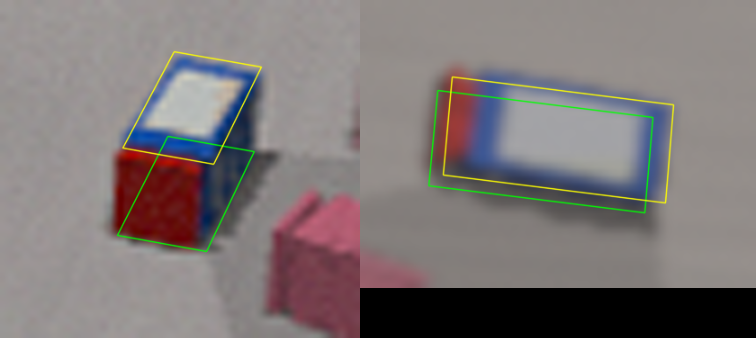

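```bash
cat > cf.py <<'E'
from h import *
from scipy.optimize import minimize
def casemask(c,roi):
    u0,v0,u1,v1=roi; im=c["pixels"][v0:v1,u0:u1]
    hsv=cv2.cvtColor(im,cv2.COLOR_BGR2HSV); H=hsv[...,0]
    col=((H>95)&(H<135)&(hsv[...,1]>70))|(((H<6)|(H>176))&(hsv[...,1]>120))
    m=col.astype(np.uint8)
    nl,lab,st,_=cv2.connectedComponentsWithStats(m); k=1+np.argmax(st[1:,4]); m=(lab==k).astype(np.uint8)
    pts=np.argwhere(m)[:,::-1].astype(np.int32); h=cv2.convexHull(pts); m2=np.zeros_like(m); cv2.fillConvexPoly(m2,h,1)
    return m2.astype(float)
def fitcase(S,T,rs,rt,p0,z0):
    ms=casemask(S,rs),casemask(T,rt)
    def cost(p,w):
        B=boxpts(p[0],p[1],p[2],.040,.090,z0,z0+.044); r=0
        if "S" in w:r+=np.sum((sil(S,B,8,rs)-ms[0])**2)
        if "T" in w:r+=np.sum((sil(T,B,8,rt)-ms[1])**2)
        return r
    out={}
    for w in("S","T","ST"):
        p0=np.array(p0);sx=np.array([p0,p0+[.005,0,0],p0+[0,.005,0],p0+[0,0,.08]])
        r=minimize(cost,p0,args=(w,),method="Nelder-Mead",options=dict(initial_simplex=sx)); out[w]=r.x; print(w,np.round(r.x,4),round(r.fun,1),[m.sum() for m in ms])
    return out,ms
def show(S,T,rs,rt,polys,name,k=8):
    draw(S,polys,rs,k,"/tmp/a.png");draw(T,polys,rt,k,"/tmp/b.png")
    a=cv2.imread("/tmp/a.png");b=cv2.imread("/tmp/b.png");h=max(a.shape[0],b.shape[0])
    o=np.zeros((h,a.shape[1]+b.shape[1],3),np.uint8);o[:a.shape[0],:a.shape[1]]=a;o[:b.shape[0],a.shape[1]:]=b
    f=min(1,800/o.shape[1],600/o.shape[0]);cv2.imwrite(name,cv2.resize(o,None,fx=f,fy=f))
E
python3 - <<'E'
from cf import *
import pickle; S,T=pickle.load(open("cap0.pkl","rb"))
rs=(295,175,345,222);rt=(335,245,390,285)
o,ms=fitcase(S,T,rs,rt,[.452,-.342,-.09],0)
B=boxpts(*o["ST"],.04,.09,0,.044)
show(S,T,rs,rt,[(B[:4],(0,255,0)),(B[4:],(0,255,255))],"pics/cfit2.png")
E
```

```text
S [ 0.4529 -0.3441 -0.058 ] 12.5 [np.float64(403.0), np.float64(445.0)]
T [ 0.4555 -0.3448 -0.0366] 49.3 [np.float64(403.0), np.float64(445.0)]
ST [ 0.4544 -0.3446 -0.0435] 78.2 [np.float64(403.0), np.float64(445.0)]
```

View pics/cfit2.png

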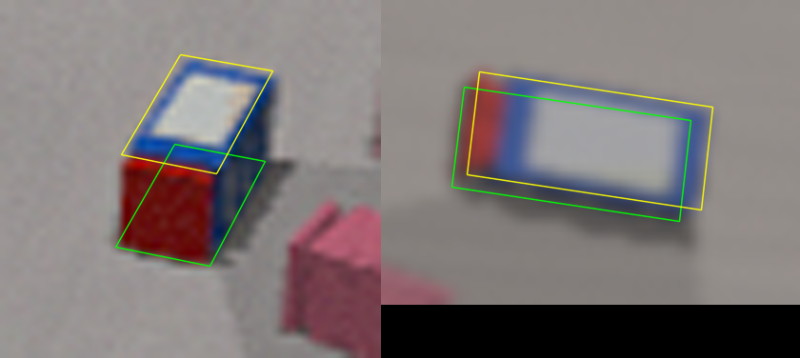

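```bash
cat > clampfit.py <<'E'
from cf import *
def tf(p,pts):
    c,s=np.cos(p[2]),np.sin(p[2]); pts=np.atleast_2d(pts).astype(float)
    return np.stack([p[0]+c*pts[:,0]-s*pts[:,1],p[1]+s*pts[:,0]+c*pts[:,1],pts[:,2]],-1)
def rc(x0,x1,y0,y1,z): return [[x0,y0,z],[x1,y0,z],[x1,y1,z],[x0,y1,z]]
def polys(p,cy=-.095):
    return [(tf(p,rc(-.055,.055,-.18,.18,.012)),(0,255,0)),(tf(p,rc(-.035,.035,cy-.05,cy+.05,.03)),(255,255,0)),
     (tf(p,rc(-.0215,.0215,cy-.035,cy+.035,.042)),(255,0,255)),
     (tf(p,[[-.03,cy-.045,.012],[.03,cy-.045,.012],[.03,cy-.045,.087],[-.03,cy-.045,.087]]),(0,0,255)),
     (tf(p,[[-.03,.07,.02],[-.03,.07,.095],[.03,.07,.095],[.03,.07,.02]]),(0,165,255)),
     (tf(p,rc(-.122,-.088,.07+.03,.07+.07,.064)),(255,0,0))]
E
python3 - <<'E'
from clampfit import *
import pickle; S,T=pickle.load(open("cap0.pkl","rb"))
p=(.586,.0025,-.2)
show(S,T,(185,195,297,300),(180,160,320,250),polys(p),"pics/cl1.png",7)
E
```

```text
(no output)
```

View pics/cl1.png

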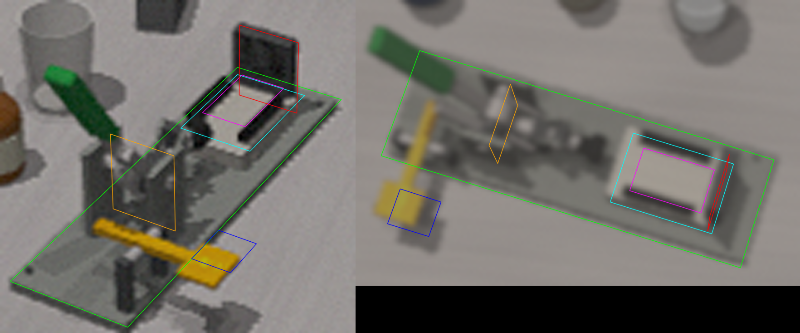

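Run:
```python
from clampfit import *
import pickle; S,T=pickle.load(open("cap0.pkl","rb"))
p=(.586,.0025,-.2)
draw(S,polys(p,-.095),(232,195,292,255),13,"pics/cl2.png")
draw(T,polys(p,-.095),(250,185,320,245),11,"pics/cl3.png")
```

```text
(no output)
```

View pics/cl2.png

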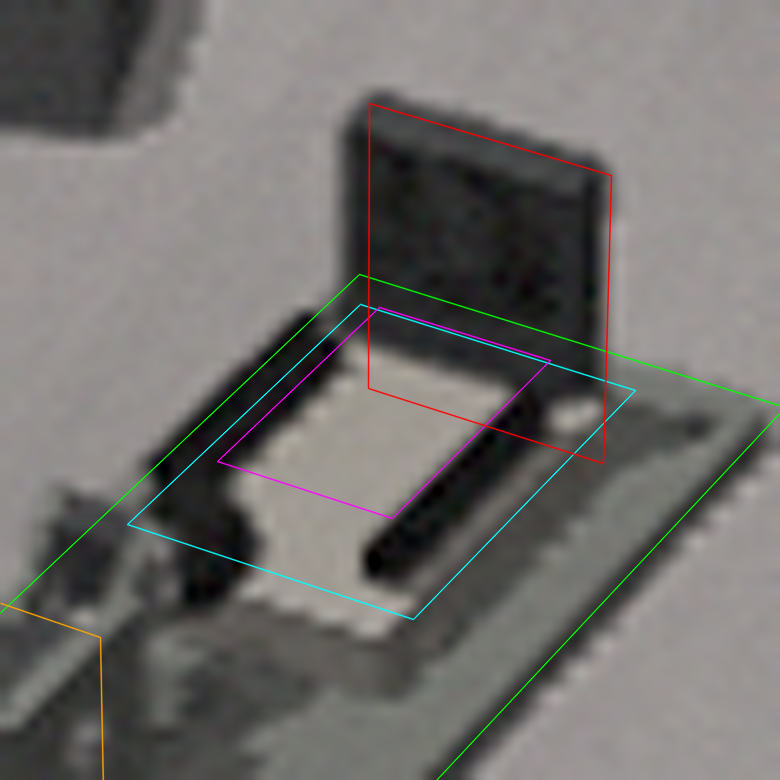

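View pics/cl3.png

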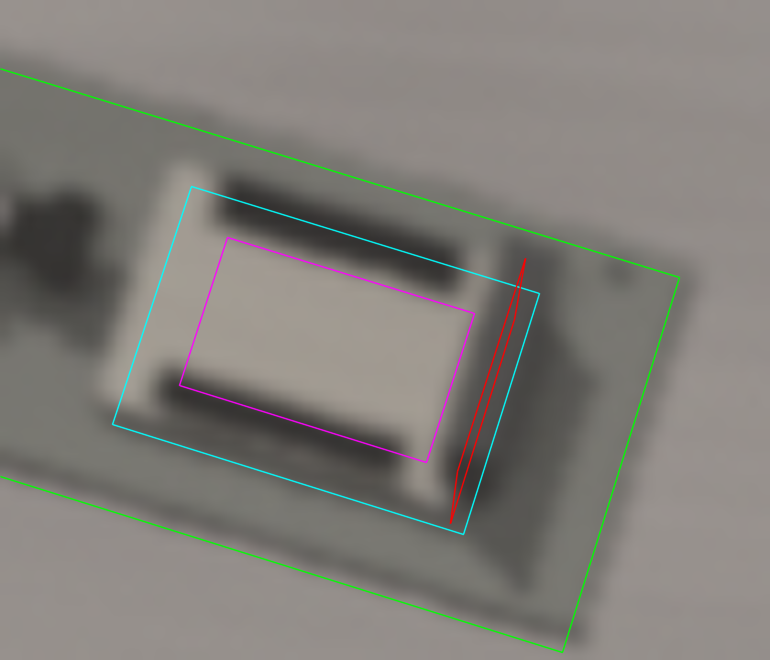

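Run:
```python
from clampfit import *
import pickle; S,T=pickle.load(open("cap0.pkl","rb"))
for c in(S,T): print(np.linalg.inv(c["world_to_cam"])[:3,3].round(3))
p=(.586,.0025,-.2)
# rectified view of plane z, clamp coords, from each cam
for n,c in(("S",S),("T",T)):
  for z in(.012,.03,.042):
    xs=np.arange(-.07,.0701,.0005);ys=np.arange(-.19,.03,.0005)
    X,Y=np.meshgrid(xs,ys); q=proj(c,tf(p,np.stack([X.ravel(),Y.ravel(),np.full(X.size,z)],-1))).reshape(X.shape+(2,)).astype(np.float32)
    im=cv2.remap(c["pixels"],q[...,0],q[...,1],cv2.INTER_CUBIC)
    g=im.mean(-1)
    if z==.042:
        prof=g[(ys>-.105)&(ys<-.07)].mean(0); print(n,"cross guides z.042",[(round(xs[i]*1000,1),int(prof[i])) for i in range(40,241,4)])
    if z==.03:
        prof=g[:,(xs>-.012)&(xs<.012)].mean(1); print(n,"along floor z.03",[(round(ys[i]*1000,1),int(prof[i])) for i in range(80,380,6)])
    if z==.012:
        prof=g[(ys>-.06)&(ys<-.03)].mean(0); print(n,"cross base",[(round(xs[i]*1000,1),int(prof[i])) for i in list(range(10,50,2))+list(range(230,275,2))])
    im=cv2.resize(im,None,fx=1.3,fy=1.3); cv2.imwrite(f"pics/rect_{n}{int(z*1000)}.png",np.rot90(im))
a=np.vstack([cv2.imread("pics/rect_S42.png"),cv2.imread("pics/rect_T42.png")]);cv2.imwrite("pics/rect.png",a)
```

```text
[0.175 1.124 0.897]
[ 0.26  -0.117  1.485]
S cross base [(np.float64(-65.0), 154), (np.float64(-64.0), 154), (np.float64(-63.0), 149), (np.float64(-62.0), 138), (np.float64(-61.0), 121), (np.float64(-60.0), 102), (np.float64(-59.0), 83), (np.float64(-58.0), 67), (np.float64(-57.0), 55), (np.float64(-56.0), 48), (np.float64(-55.0), 48), (np.float64(-54.0), 57), (np.float64(-53.0), 73), (np.float64(-52.0), 91), (np.float64(-51.0), 106), (np.float64(-50.0), 115), (np.float64(-49.0), 118), (np.float64(-48.0), 118), (np.float64(-47.0), 117), (np.float64(-46.0), 115), (np.float64(45.0), 53), (np.float64(46.0), 52), (np.float64(47.0), 52), (np.float64(48.0), 52), (np.float64(49.0), 52), (np.float64(50.0), 51), (np.float64(51.0), 50), (np.float64(52.0), 51), (np.float64(53.0), 54), (np.float64(54.0), 59), (np.float64(55.0), 65), (np.float64(56.0), 72), (np.float64(57.0), 81), (np.float64(58.0), 90), (np.float64(59.0), 99), (np.float64(60.0), 109), (np.float64(61.0), 117), (np.float64(62.0), 124), (np.float64(63.0), 129), (np.float64(64.0), 132), (np.float64(65.0), 135), (np.float64(66.0), 13
[... 5650 characters left out ...]
(-6.0), 153), (np.float64(-4.0), 152), (np.float64(-2.0), 152), (np.float64(0.0), 153), (np.float64(2.0), 153), (np.float64(4.0), 153), (np.float64(6.0), 153), (np.float64(8.0), 153), (np.float64(10.0), 153), (np.float64(12.0), 153), (np.float64(14.0), 152), (np.float64(16.0), 152), (np.float64(18.0), 151), (np.float64(20.0), 144), (np.float64(22.0), 129), (np.float64(24.0), 103), (np.float64(26.0), 77), (np.float64(28.0), 59), (np.float64(30.0), 51), (np.float64(32.0), 50), (np.float64(34.0), 53), (np.float64(36.0), 64), (np.float64(38.0), 81), (np.float64(40.0), 98), (np.float64(42.0), 109), (np.float64(44.0), 114), (np.float64(46.0), 115), (np.float64(48.0), 116), (np.float64(50.0), 118)]
```

View pics/rect.png

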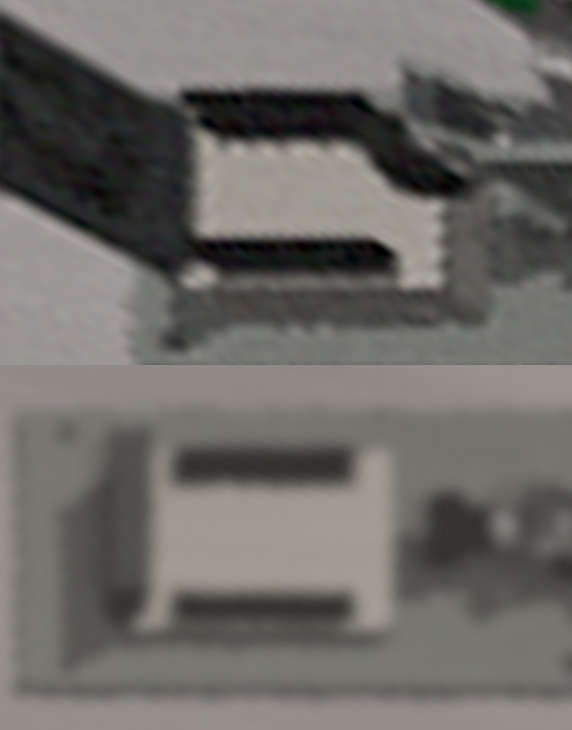

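```bash
python3 -m crank '[{"offset":[0,0.043,-0.0202],"spin":0},{"offset":[0,0.043,-0.0202],"spin":0},{"offset":[0,0.043,-0.0202],"spin":0},{"offset":[0,0.043,-0.0202],"spin":0},{"offset":[0,0.043,-0.0202],"spin":0},{"offset":[0,0.043,-0.0202],"spin":0},{"offset":[0,0.043,-0.0202],"spin":0},{"offset":[0,0,0],"spin":-0.142},{"offset":[0,0,0],"spin":-0.142}]' 0.07
python3 -m crank '[{"offset":[0,0,0],"spin":-0.142},{"offset":[0,0,0],"spin":-0.142},{"offset":[0,0,0],"spin":-0.142},{"offset":[0,0,0],"spin":-0.142},{"offset":[0,0,0],"spin":-0.142},{"offset":[0,0,0],"spin":-0.142},{"offset":[0,0,0],"spin":0}]'; python3 -c "
from h import *
s=bot.read_state();print(s['position'],np.round(s['tcp_rot'],4).tolist(),s['joint_positions'])"
```

```text
time_s: 2.5
position: [0.4554, -0.3422, 0.4049]
tcp_rot: [[0.0, 0.79, 0.613], [-0.0, 0.613, -0.79], [-1.0, -0.0, 0.0]]
force: [0.0, 0.4, -0.7]
opening: 0.805
time_s: 3.2
position: [0.4541, -0.3439, 0.4048]
tcp_rot: [[0.0, 0.069, 0.998], [-0.0, 0.998, -0.069], [-1.0, -0.0, 0.0]]
force: [-0.6, 0.3, -0.2]
opening: 0.805
[ 0.45409165 -0.34387974  0.40482951] [[0.0001, 0.0692, 0.9976], [-0.0001, 0.9976, -0.0692], [-1.0, -0.0001, 0.0001]] [-4.83735199e+01  2.59380264e+01  9.01788415e+01 -4.92766309e-05
  6.38750236e+01 -4.44082420e+01]
```

```bash
python3 -m crank '[{"offset":[0.04,0,0],"spin":0},{"offset":[0.04,0,0],"spin":0},{"offset":[0.04,0,0],"spin":0},{"offset":[0.02,0,0],"spin":0},{"offset":[0,0,0],"spin":0}]'
python3 - <<'E'
from h import *
S=bot.capture("side");T=bot.capture("top")
a=cv2.resize(S["pixels"][110:250,260:420],None,fx=4,fy=4,interpolation=cv2.INTER_CUBIC)
cv2.imwrite("pics/g1.png",a); cv2.imwrite("pics/g1t.png",T["pixels"])
E
```

```text
time_s: 3.7
position: [0.4533, -0.3431, 0.2617]
tcp_rot: [[-0.005, 0.072, 0.997], [0.005, 0.997, -0.072], [-1.0, 0.005, -0.005]]
force: [-0.8, 1.1, 0.4]
opening: 0.806
```

View pics/g1.png

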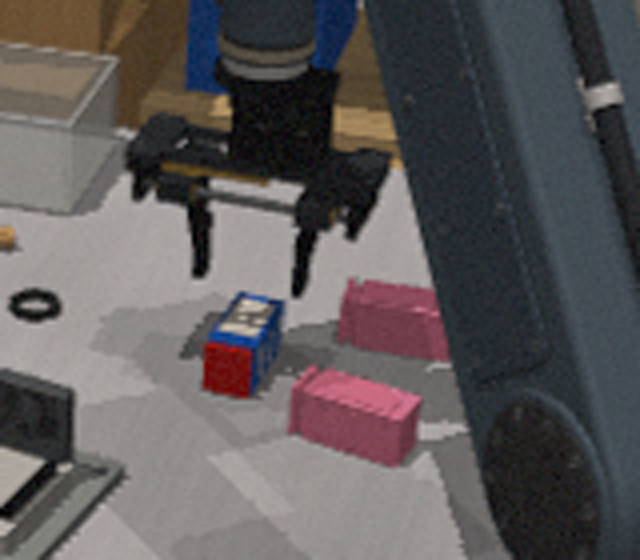

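View pics/g1t.png

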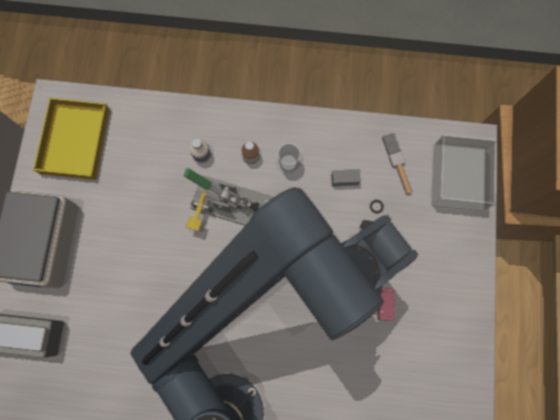

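The side crop shows the fingers straddling the blue case (crop 205–285, 290–395), with both pink blocks clear of them. The top view of the case is hidden by the arm. I descend and grip.

```bash
python3 -m crank '[{"offset":[0.03,0,0],"spin":0},{"offset":[0.025,0,0],"spin":0},{"offset":[0.009,0,0],"spin":0},{"offset":[0,0,0],"spin":0},{"offset":[0,0,0],"spin":0}]'
python3 -m crank '[{"offset":[0,0,0],"spin":0},{"offset":[0,0,0],"spin":0},{"offset":[0,0,0],"spin":0},{"offset":[0,0,0],"spin":0},{"offset":[0,0,0],"spin":0},{"offset":[0,0,0],"spin":0}]' 0
```

```text
time_s: 4.3
position: [0.4546, -0.3444, 0.2022]
tcp_rot: [[0.002, 0.069, 0.998], [-0.002, 0.998, -0.069], [-1.0, -0.002, 0.002]]
force: [-0.5, -0.5, 0.3]
opening: 0.805
time_s: 4.9
position: [0.4541, -0.3439, 0.201]
tcp_rot: [[0.0, 0.069, 0.998], [-0.0, 0.998, -0.069], [-1.0, -0.0, 0.0]]
force: [0.3, 0.6, 2.1]
opening: 0.457
```

```bash
python3 -m crank '[{"offset":[-0.02,0,0],"spin":0},{"offset":[-0.04,0,0],"spin":0},{"offset":[-0.04,0,0],"spin":0},{"offset":[-0.03,0,0],"spin":0},{"offset":[0,0.034,0.0126],"spin":0},{"offset":[0,0.034,0.0126],"spin":0},{"offset":[0,0.034,0.0126],"spin":0},{"offset":[0,0.034,0.0126],"spin":0},{"offset":[0,0.034,0.0126],"spin":0},{"offset":[0,0.034,0.0126],"spin":0},{"offset":[0,0.034,0.0126],"spin":0},{"offset":[0,0.034,0.0126],"spin":0}]'
python3 -m crank '[{"offset":[0,0,0],"spin":0.131},{"offset":[0,0,0],"spin":0},{"offset":[0,0,0],"spin":0},{"offset":[0,0,0],"spin":0}]'
python3 - <<'E'
from h import *
S=bot.capture("side");T=bot.capture("top")
s=bot.read_state();print(s['position'],s["force"],s["opening"])
import pickle; pickle.dump((S,T),open("cap1.pkl","wb"))
a=cv2.resize(S["pixels"][140:300,180:360],None,fx=3.5,fy=3.5,interpolation=cv2.INTER_CUBIC)
cv2.imwrite("pics/h1.png",a); cv2.imwrite("pics/h1t.png",T["pixels"])
E
```

```text
time_s: 6.1
position: [0.5735, -0.0779, 0.3301]
tcp_rot: [[-0.001, 0.069, 0.998], [0.0, 0.998, -0.069], [-1.0, 0.0, -0.001]]
force: [0.7, 0.2, -1.0]
opening: 0.454
time_s: 6.5
position: [0.5731, -0.0802, 0.3305]
tcp_rot: [[-0.001, 0.198, 0.98], [0.0, 0.98, -0.198], [-1.0, -0.0, -0.001]]
force: [-0.0, 0.9, -2.1]
opening: 0.459
[ 0.57312927 -0.08033579  0.33063484] [-0.03602789 -0.6835475  -1.08352121] 0.4567697354041756
```

View pics/h1.png

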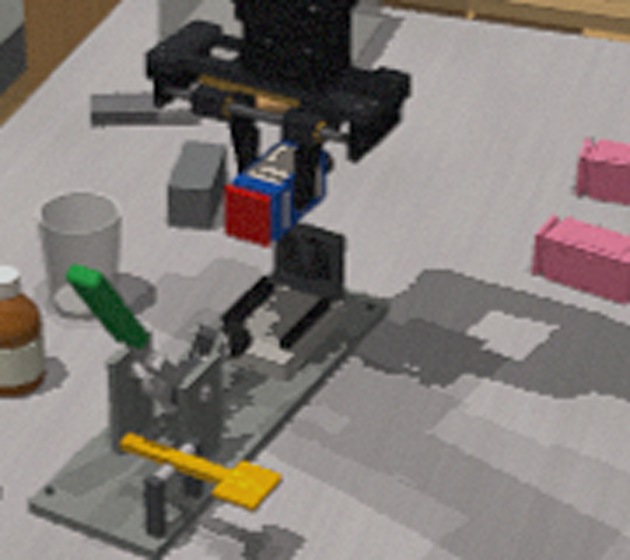

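View pics/h1t.png

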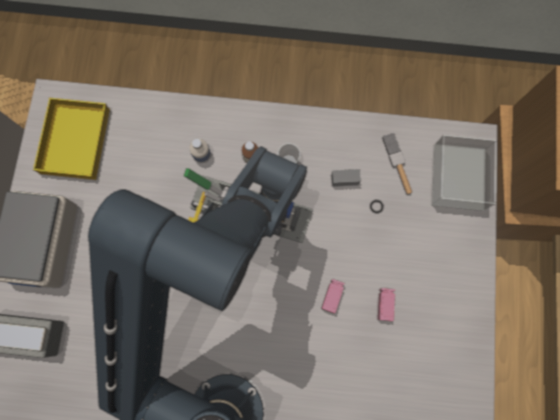

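Run:
```python
from clampfit import *
import pickle; S,T=pickle.load(open("cap1.pkl","rb"))
hsv=cv2.cvtColor(S["pixels"],cv2.COLOR_BGR2HSV);H=hsv[...,0]
red=(((H<7)|(H>175))&(hsv[...,1]>150)); red[:, :235]=0; red[:,265:]=0; red[:185]=0;red[215:]=0
v,u=np.nonzero(red);print(len(u),u.mean(),v.mean(),u.min(),u.max(),v.min(),v.max())
pos=np.array([.5731,-.0803]);yaw=-.2;z0=.1296
P=cloud(S);print("depth med",np.median(P[red],0))
# fit rectangle face centre (cy offset along y from TCP, dx across) 
roi=(236,180,272,216);m=red[roi[1]:roi[3],roi[0]:roi[2]].astype(float)
def face(dx,dy,z0=z0):
    pts=[[dx+a,dy+.045,z0+b] for a,b in((-.02,0),(.02,0),(.02,.044),(-.02,.044))]
    return tf((pos[0],pos[1],yaw),pts)
from scipy.optimize import minimize
f=lambda p:np.sum((sil(S,face(*p),8,roi)-m)**2)
for zz in (z0,):
    r=minimize(f,[0,0],method="Nelder-Mead",options=dict(initial_simplex=[[0,0],[.004,0],[0,.006]]));print(np.round(r.x,4),r.fun)
print("pred centroid",proj(S,face(0,0)).mean(0))
# image jacobian px per mm of x,y,z in clamp frame
b=proj(S,tf((*pos,yaw),[[0,.045,z0+.022]]))
for d in np.eye(3)*.001: print(proj(S,tf((*pos,yaw),[np.array([0,.045,z0+.022])+d]))-b)
draw(S,[(face(0,0),(0,255,0)),(face(*r.x),(0,255,255))],(230,175,290,220),12,"pics/face.png")
```

```text
167 250.38323353293413 200.874251497006 244 256 193 209
depth med [ 0.57937384 -0.03420449  0.15452718]
[-0.0005 -0.0025] 12.615347943098806
pred centroid [249.63669076 201.2891222 ]
[[-0.32707488 -0.09886702]]
[[-0.19383478  0.17024593]]
[[-0.00184086 -0.32499924]]
```

View pics/face.png

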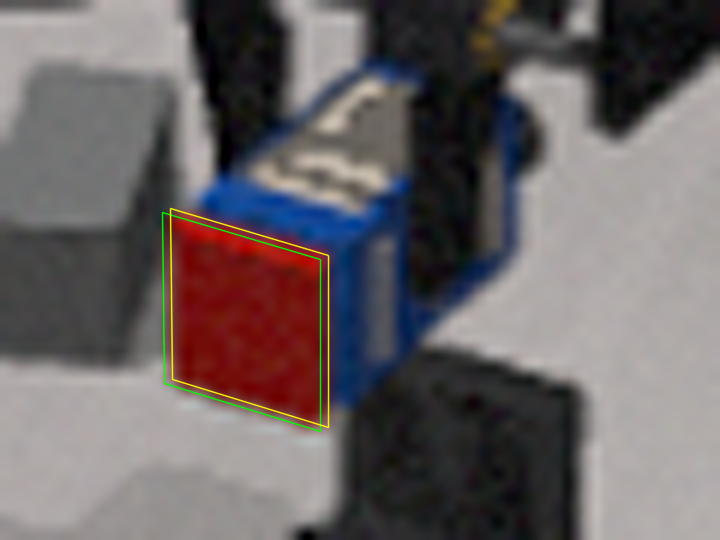

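Run:
```python
from clampfit import *
import pickle; S,T=pickle.load(open("cap0.pkl","rb"))
p=(.586,.0025,-.2)
xs=np.arange(-.07,.07,.00025)
def prof(c,z,y0,y1):
    ys=np.arange(y0,y1,.0005);X,Y=np.meshgrid(xs,ys); q=proj(c,tf(p,np.stack([X.ravel(),Y.ravel(),np.full(X.size,z)],-1))).reshape(X.shape+(2,)).astype(np.float32)
    return cv2.remap(c["pixels"],q[...,0],q[...,1],cv2.INTER_LINEAR).mean(-1).mean(0)
def edges(g,n):
    d=np.gradient(cv2.GaussianBlur(g[None],(0,0),4)[0]); 
    k=[i for i in range(2,len(d)-2) if abs(d[i])==max(abs(d[i-2:i+3])) and abs(d[i])>.8]
    print(n,[(round(xs[i]*1000,1),round(d[i],1)) for i in k])
for n,c in(("S",S),("T",T)):
    edges(prof(c,.03,-.105,-.075),n+" z30 mid")
    edges(prof(c,.042,-.105,-.075),n+" z42 mid")
    edges(prof(c,.03,-.05,-.042),n+" z30 front strip")
    edges(prof(c,.03,-.128,-.124),n+" z30 back strip")
    edges(prof(c,.012,-.025,0.),n+" z12 base")
    edges(prof(c,.012,-.175,-.165),n+" z12 base back")
    edges(prof(c,.012,.155,.175),n+" z12 base front")
```

```text
S z30 mid [(np.float64(-68.5), np.float64(-1.7)), (np.float64(-64.0), np.float64(3.1)), (np.float64(-47.2), np.float64(-1.9)), (np.float64(-33.2), np.float64(1.5)), (np.float64(-26.7), np.float64(-3.0)), (np.float64(-13.2), np.float64(6.1)), (np.float64(24.8), np.float64(-5.0)), (np.float64(44.5), np.float64(5.3))]
S z42 mid [(np.float64(-55.2), np.float64(-1.9)), (np.float64(-41.5), np.float64(1.5)), (np.float64(-35.0), np.float64(-2.9)), (np.float64(-21.7), np.float64(6.3)), (np.float64(16.0), np.float64(-5.2)), (np.float64(35.3), np.float64(5.3))]
S z30 front strip [(np.float64(-68.8), np.float64(-1.8)), (np.float64(-64.5), np.float64(3.2)), (np.float64(-47.5), np.float64(-2.4)), (np.float64(-32.7), np.float64(4.6)), (np.float64(4.3), np.float64(-5.4)), (np.float64(23.3), np.float64(2.0)), (np.float64(28.3), np.float64(0.9)), (np.float64(33.0), np.float64(-0.9)), (np.float64(51.8), np.float64(2.1))]
S z30 back strip [(np.float64(-68.5), np.float64(-2.0)), (np.float64(-64.2), np.float64(3.4)), (np.float64(-54.2), np.float64(-1.1)), (np.float64(-49.5), np.float64(-1.1)), (np.float64
[... 1652 characters left out ...]
(-29.5), np.float64(2.2)), (np.float64(39.8), np.float64(-1.1)), (np.float64(56.8), np.float64(0.9))]
T z30 back strip [(np.float64(-55.7), np.float64(-1.7)), (np.float64(-36.2), np.float64(-1.2)), (np.float64(-29.2), np.float64(1.5)), (np.float64(26.8), np.float64(-0.8))]
T z12 base [(np.float64(-53.7), np.float64(-1.6)), (np.float64(26.3), np.float64(1.4)), (np.float64(60.0), np.float64(0.9))]
T z12 base back [(np.float64(-53.0), np.float64(-1.7)), (np.float64(60.3), np.float64(0.8))]
T z12 base front [(np.float64(-53.5), np.float64(-1.6)), (np.float64(-44.5), np.float64(-0.8)), (np.float64(-36.5), np.float64(1.8)), (np.float64(22.5), np.float64(-1.7)), (np.float64(54.0), np.float64(1.6))]
```

```bash
python3 -m crank '[{"offset":[0.04,0.0015,0],"spin":0},{"offset":[0.035,0,0],"spin":0},{"offset":[0.01,0,0],"spin":0},{"offset":[0,0,0],"spin":0},{"offset":[0,0,0],"spin":0}]'
python3 -m crank '[{"offset":[0.003,0,0],"spin":0},{"offset":[0.002,0,0],"spin":0},{"offset":[0.001,0,0],"spin":0},{"offset":[0,0,0],"spin":0}]'
python3 -m crank '[{"offset":[0.002,0,0],"spin":0},{"offset":[0.001,0,0],"spin":0},{"offset":[0,0,0],"spin":0}]'
```

```text
time_s: 7.1
position: [0.5743, -0.0785, 0.2467]
tcp_rot: [[0.002, 0.199, 0.98], [-0.001, 0.98, -0.199], [-1.0, -0.0, 0.002]]
force: [0.8, -0.1, -1.3]
opening: 0.453
time_s: 7.5
position: [0.5737, -0.078, 0.2401]
tcp_rot: [[0.001, 0.199, 0.98], [-0.0, 0.98, -0.199], [-1.0, -0.0, 0.001]]
force: [0.2, -0.0, -1.9]
opening: 0.454
time_s: 7.8
position: [0.5736, -0.078, 0.2365]
tcp_rot: [[-0.0, 0.199, 0.98], [0.0, 0.98, -0.199], [-1.0, 0.0, -0.0]]
force: [-0.5, 0.1, -2.0]
opening: 0.456
```

```bash
python3 -m crank '[{"offset":[0.002,0,0],"spin":0},{"offset":[0.001,0,0],"spin":0},{"offset":[0,0,0],"spin":0}]'
python3 -m crank '[{"offset":[0.001,0,0],"spin":0},{"offset":[0.001,0,0],"spin":0},{"offset":[0,0,0],"spin":0}]'
python3 - <<'E'
from h import *
S=bot.capture("side")
a=cv2.resize(S["pixels"][170:270,220:330],None,fx=6,fy=6,interpolation=cv2.INTER_CUBIC)
cv2.imwrite("pics/p1.png",a)
E
```

```text
time_s: 8.1
position: [0.5737, -0.078, 0.2335]
tcp_rot: [[-0.0, 0.199, 0.98], [0.0, 0.98, -0.199], [-1.0, 0.0, -0.0]]
force: [0.3, 0.6, -2.2]
opening: 0.458
time_s: 8.4
position: [0.5737, -0.078, 0.2316]
tcp_rot: [[-0.0, 0.199, 0.98], [0.0, 0.98, -0.199], [-1.0, 0.0, -0.0]]
force: [-0.4, -1.0, -1.8]
opening: 0.458
```

View pics/p1.png

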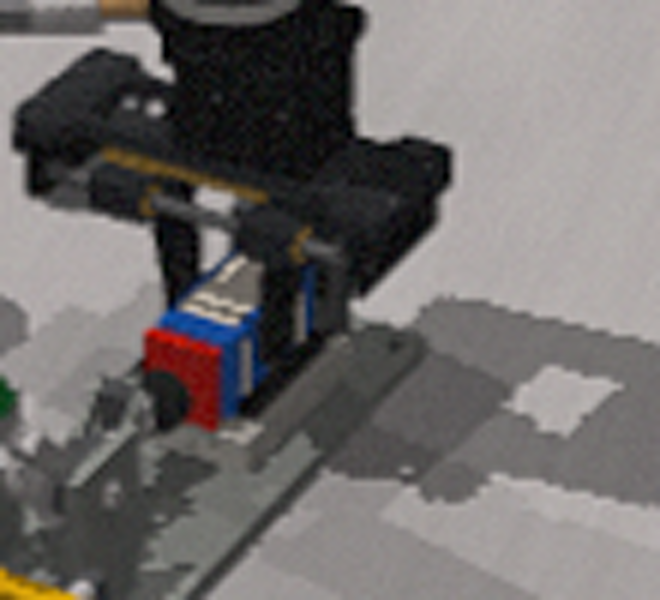

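The case is between the guides, with its red cap (crop 185,380) facing the black head. I lower the last millimetre and release.

```bash
python3 -m crank '[{"offset":[0.001,0,0],"spin":0},{"offset":[0,0,0],"spin":0},{"offset":[0,0,0],"spin":0}]'
python3 -m crank '[{"offset":[0,0,0],"spin":0},{"offset":[0,0,0],"spin":0},{"offset":[0,0,0],"spin":0},{"offset":[0,0,0],"spin":0}]' 0.058
```

```text
time_s: 8.75
position: [0.5738, -0.078, 0.231]
tcp_rot: [[0.0, 0.199, 0.98], [-0.0, 0.98, -0.199], [-1.0, -0.0, 0.0]]
force: [-0.5, -0.5, 0.5]
opening: 0.461
time_s: 9.15
position: [0.5737, -0.0781, 0.2308]
tcp_rot: [[0.0, 0.199, 0.98], [-0.0, 0.98, -0.199], [-1.0, -0.0, 0.0]]
force: [0.6, 0.3, -0.8]
opening: 0.647
```

```bash
python3 -m crank '[{"offset":[-0.01,0,0],"spin":0},{"offset":[-0.04,0,0],"spin":0},{"offset":[-0.05,0,0],"spin":0},{"offset":[-0.05,0,0],"spin":0},{"offset":[0,0,0],"spin":0}]'
python3 - <<'E'
from h import *
S=bot.capture("side");T=bot.capture("top")
import pickle; pickle.dump((S,T),open("cap2.pkl","wb"))
a=cv2.resize(S["pixels"][170:300,185:330],None,fx=5,fy=5,interpolation=cv2.INTER_CUBIC)
cv2.imwrite("pics/p2.png",a);cv2.imwrite("pics/p2t.png",T["pixels"])
E
```

```text
time_s: 9.65
position: [0.5758, -0.0785, 0.3889]
tcp_rot: [[0.016, 0.198, 0.98], [-0.005, 0.98, -0.198], [-1.0, -0.002, 0.017]]
force: [0.3, -0.5, 0.3]
opening: 0.667
```

View pics/p2.png

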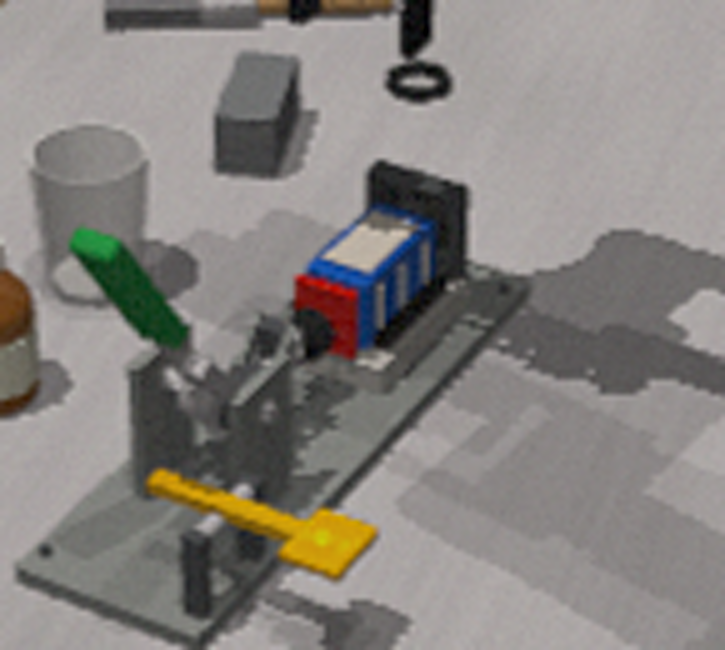

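View pics/p2t.png

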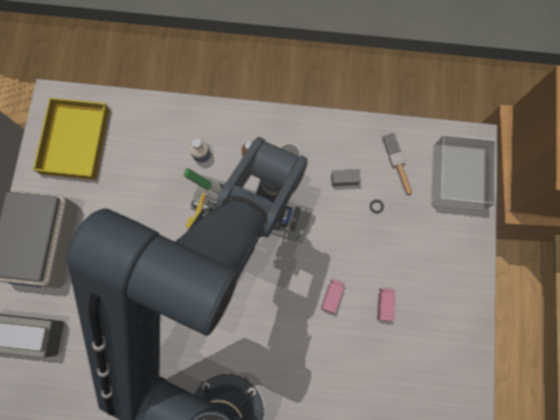

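The case sits level in the cradle with its red cap (crop 325,315) toward the head. Next I measure the seating, the handle angle and the lever pad.

Run:
```python
from clampfit import *
import pickle
pr=(.5895,.0018,-.2)
def inv(p,P):
    d=P-np.array([p[0],p[1],0]);c,s=np.cos(p[2]),np.sin(p[2]);return np.stack([c*d[:,0]+s*d[:,1],-s*d[:,0]+c*d[:,1],d[:,2]],-1)
for f in("cap0","cap2"):
  for n,c in zip("ST",pickle.load(open(f+".pkl","rb"))):
    P=cloud(c);ok=c["depth"]>0;hsv=cv2.cvtColor(c["pixels"],cv2.COLOR_BGR2HSV);H=hsv[...,0]
    box=ok&(P[...,0]>.45)&(P[...,0]<.72)&(P[...,1]>0)&(P[...,1]<.3)&(P[...,2]>.03)&(P[...,2]<.3)
    g=box&(H>50)&(H<85)&(hsv[...,1]>90); g=cv2.erode(g.astype(np.uint8),np.ones((2,2)))>0
    Q=inv(pr,P[g])
    if len(Q)>20:
        d=Q[:,1:]-[.07,.075]; m=d.mean(0);u,s,vt=np.linalg.svd(d-m);v=vt[0]*np.sign(vt[0][0]);r=np.linalg.norm(d,axis=1)
        print(f,n,len(Q),"x",Q[:,0].mean().round(4),np.percentile(Q[:,0],[3,97]).round(3),"ang dir",np.arctan2(v[1],v[0]).round(3),"mean ang",np.median(np.arctan2(d[:,1],d[:,0])).round(3),"r",np.percentile(r,[2,98]).round(3), "far ang",np.median(np.arctan2(d[:,1],d[:,0])[r>.13]).round(3))
    y=box&(H>18)&(H<32)&(hsv[...,1]>130); y=cv2.erode(y.astype(np.uint8),np.ones((2,2)))>0
    Q=inv(pr,P[y]); 
    if len(Q)>20:
        q=Q[(Q[:,0]<-.085)&(Q[:,2]>.05)]; print(" lever pad",len(q),q.mean(0).round(4),np.percentile(q,[3,97],axis=0).round(4).tolist())
    k=ok&(P[...,0]>.53)&(P[...,0]<.62)&(P[...,1]>-.13)&(P[...,1]<-.03)&(H>95)&(H<135)&(hsv[...,1]>110)
    if f=="cap2":
        k=ok&(P[...,2]>.068)&(P[...,2]<.085); Q=inv(pr,P[k]);q=Q[(abs(Q[:,0])<.016)&(Q[:,1]>-.125)&(Q[:,1]<-.06)]
        if len(q)>10:
            A=np.c_[q[:,:2],np.ones(len(q))];co=np.linalg.lstsq(A,q[:,2],rcond=None)[0];print(" case top",len(q),q[:,2].mean().round(4),"slopes",co[:2].round(3))
```

```text
cap0 S 175 x -0.0091 [-0.016  0.003] ang dir 1.016 mean ang 0.911 r [0.085 0.176] far ang 0.927
 lever pad 142 [-0.1069  0.1412  0.0637] [[-0.1222, 0.123, 0.0607], [-0.088, 0.1581, 0.0667]]
 lever pad 102 [-0.1043  0.1333  0.0639] [[-0.1176, 0.1189, 0.0587], [-0.0905, 0.1483, 0.0702]]
cap2 S 173 x -0.009 [-0.016  0.003] ang dir 1.022 mean ang 0.911 r [0.086 0.176] far ang 0.928
 lever pad 145 [-0.1073  0.1418  0.0639] [[-0.1225, 0.1241, 0.0601], [-0.0896, 0.158, 0.0671]]
 case top 137 0.0737 slopes [-0.015  0.012]
cap2 T 106 x -0.0008 [-0.007  0.005] ang dir 0.994 mean ang 0.994 r [0.083 0.172] far ang 0.994
 lever pad 21 [-0.1019  0.1458  0.0642] [[-0.1146, 0.1409, 0.0596], [-0.0924, 0.1495, 0.0703]]
 case top 61 0.0741 slopes [-0.015  0.195]
```

The case top measures about 0.074 m in both views, so it is seated (the text gives 0.030 + 0.044). The handle stands at about 0.95 rad. I close the fingers and go above its end.

```bash
python3 -m crank '[{"offset":[-0.04,0,0],"spin":0},{"offset":[0,0.0377,0],"spin":0},{"offset":[0,0.0377,0],"spin":0},{"offset":[0,0.0377,0],"spin":0},{"offset":[0,0.0377,0],"spin":0},{"offset":[0,0.0377,0],"spin":0},{"offset":[0,0.0377,0],"spin":0},{"offset":[0,0,0],"spin":0},{"offset":[0,0,0],"spin":0},{"offset":[0,0,0],"spin":0}]' 0
cat > st.py <<'E'
from h import *
s=bot.read_state();p=np.array(s["position"]);R=np.array(s["tcp_rot"]);t=p+.182*R[:,0]
d=t-[.5895,.0018,0];c,q=np.cos(-.2),np.sin(-.2)
print("t",round(s["time_s"],2),"tip clamp mm",np.round([1e3*(c*d[0]+q*d[1]),1e3*(-q*d[0]+c*d[1]),1e3*d[2]],1),"F",np.round(s["force"],1),"open",round(s["opening"],3),"q",np.round(s["joint_positions"]))
E
python3 st.py
python3 - <<'E'
from h import *
S=bot.capture("side")
a=cv2.resize(S["pixels"][130:310,150:310],None,fx=4,fy=3.3,interpolation=cv2.INTER_CUBIC)
a=cv2.resize(S["pixels"][130:310,150:310],None,fx=3.3,fy=3.3,interpolation=cv2.INTER_CUBIC)
cv2.imwrite("pics/k1.png",a)
E
```

```text
time_s: 10.75
position: [0.6182, 0.1428, 0.4193]
tcp_rot: [[-0.003, 0.199, 0.98], [-0.001, 0.98, -0.199], [-1.0, -0.001, -0.003]]
force: [-0.5, 1.4, -0.3]
opening: 0.008
t 10.75 tip clamp mm [ -0.4 143.7 237.3] F [-0.5  1.4 -0.3] open 0.008 q [ 3. 30. 80. -0. 70. 14.]
```

View pics/k1.png

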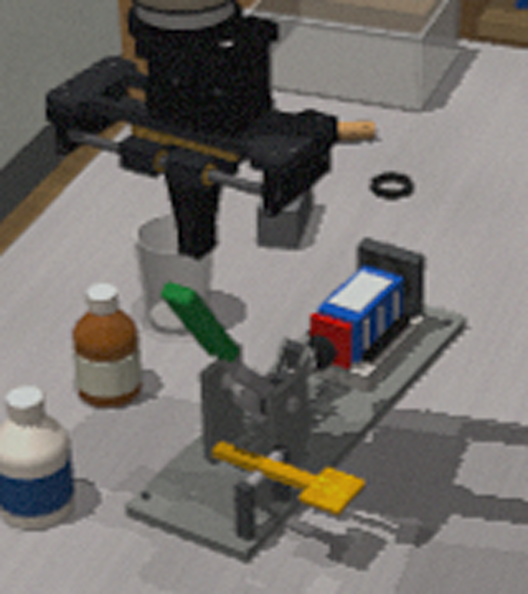

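The closed fingertips (crop 195,250) are above the green handle (crop 200,315). I go down to contact.

```bash
python3 -m crank '[{"offset":[0.015,0,0],"spin":0},{"offset":[0.008,0,0],"spin":0},{"offset":[0.005,0.001,0],"spin":0},{"offset":[0,0,0],"spin":0}]';python3 st.py
python3 -m crank '[{"offset":[0.004,0.002,0],"spin":0},{"offset":[0.004,0.003,0],"spin":0},{"offset":[0,0,0],"spin":0}]';python3 st.py
```

```text
time_s: 11.2
position: [0.6186, 0.144, 0.3918]
tcp_rot: [[-0.002, 0.2, 0.98], [-0.0, 0.98, -0.2], [-1.0, -0.001, -0.002]]
force: [-0.2, -0.0, -0.0]
opening: 0.006
t 11.2 tip clamp mm [-1.000e-01  1.451e+02  2.098e+02] F [-0.2 -0.  -0. ] open 0.006 q [ 3. 32. 81.  0. 67. 15.]
time_s: 11.5
position: [0.6198, 0.1499, 0.3844]
tcp_rot: [[-0.0, 0.198, 0.98], [0.0, 0.98, -0.198], [-1.0, 0.0, -0.0]]
force: [0.9, -0.4, 0.8]
opening: 0.007
t 11.5 tip clamp mm [2.000e-01 1.512e+02 2.024e+02] F [ 0.9 -0.4  0.8] open 0.007 q [ 4. 32. 81.  0. 66. 15.]
```

```bash
python3 -m crank '[{"offset":[0.003,0.003,0],"spin":0},{"offset":[0.004,0.003,0],"spin":0},{"offset":[0.004,0.003,0],"spin":0},{"offset":[0,0.003,0],"spin":0}]';python3 st.py
python3 -m crank '[{"offset":[0.006,0.005,0],"spin":0},{"offset":[0.006,0.005,0],"spin":0},{"offset":[0.006,0.005,0],"spin":0},{"offset":[0.005,0.005,0],"spin":0}]';python3 st.py
```

```text
time_s: 11.9
position: [0.622, 0.1616, 0.3729]
tcp_rot: [[-0.002, 0.198, 0.98], [-0.0, 0.98, -0.198], [-1.0, -0.001, -0.001]]
force: [0.5, -0.6, -0.0]
opening: 0.007
t 11.9 tip clamp mm [-1.000e-01  1.629e+02  1.909e+02] F [ 0.5 -0.6 -0. ] open 0.007 q [ 5. 34. 81. -0. 65. 16.]
time_s: 12.3
position: [0.6263, 0.1812, 0.3503]
tcp_rot: [[-0.0, 0.198, 0.98], [-0.001, 0.98, -0.198], [-1.0, -0.001, 0.0]]
force: [-0.8, -3.4, 3.6]
opening: 0.001
t 12.3 tip clamp mm [  0.5 183.  168.3] F [-0.8 -3.4  3.6] open 0.001 q [ 6. 36. 81. -0. 63. 18.]
```

```bash
python3 -m crank '[{"offset":[0.006,0.0042,0],"spin":0},{"offset":[0.006,0.0042,0],"spin":0},{"offset":[0.007,0.0042,0],"spin":0},{"offset":[0.007,0.0042,0],"spin":0}]';python3 st.py
python3 -m crank '[{"offset":[0.005,0.0022,0],"spin":0},{"offset":[0.005,0.002,0],"spin":0},{"offset":[0.004,0.002,0],"spin":0}]';python3 st.py
```

```text
time_s: 12.7
position: [0.6297, 0.1972, 0.3253]
tcp_rot: [[0.001, 0.198, 0.98], [-0.001, 0.98, -0.198], [-1.0, -0.001, 0.001]]
force: [0.2, -2.9, 4.8]
opening: 0.006
t 12.7 tip clamp mm [  0.7 199.3 143.3] F [ 0.2 -2.9  4.8] open 0.006 q [ 8. 38. 81. -0. 61. 19.]
time_s: 13.0
position: [0.6309, 0.2036, 0.3105]
tcp_rot: [[0.0, 0.199, 0.98], [0.0, 0.98, -0.199], [-1.0, 0.0, 0.0]]
force: [-0.2, -2.6, 4.0]
opening: 0.005
t 13.0 tip clamp mm [  0.5 206.  128.5] F [-0.2 -2.6  4. ] open 0.005 q [ 8. 39. 81. -0. 60. 20.]
```

```bash
for i in 1 ; do python3 -m crank '[{"offset":[0.003,0.0014,0],"spin":0},{"offset":[0.002,0.0008,0],"spin":0}]' >/dev/null;python3 st.py; done
python3 -m crank '[{"offset":[0.003,0.0014,0],"spin":0},{"offset":[0.002,0.001,0],"spin":0}]'>/dev/null;python3 st.py
```

```text
t 13.2 tip clamp mm [  0.3 208.  123.2] F [-0.9 -2.6  2.5] open 0.004 q [ 8. 40. 81. -0. 59. 20.]
t 13.4 tip clamp mm [2.000e-01 2.102e+02 1.182e+02] F [-0.5 -2.1  1. ] open 0.005 q [ 9. 40. 81. -0. 59. 20.]
```

```bash
python3 -m crank '[{"offset":[0.003,0.0014,0],"spin":0},{"offset":[0.002,0.001,0],"spin":0}]'>/dev/null;python3 st.py
python3 -m crank '[{"offset":[0.003,0.0012,0],"spin":0}]'>/dev/null;python3 st.py
```

```text
t 13.6 tip clamp mm [1.000e-01 2.131e+02 1.132e+02] F [-0.3 -0.4  0.2] open 0.004 q [ 9. 41. 81.  0. 58. 20.]
t 13.7 tip clamp mm [1.000e-01 2.144e+02 1.104e+02] F [-0.6 -0.3 -0.3] open 0.007 q [ 9. 41. 81.  0. 58. 20.]
```

```bash
python3 -m crank '[{"offset":[0.002,0.0008,0],"spin":0},{"offset":[0,0,0],"spin":0}]'>/dev/null;python3 st.py
python3 -m crank '[{"offset":[0.002,0.0008,0],"spin":0},{"offset":[0,0,0],"spin":0}]'>/dev/null;python3 st.py
```

```text
t 13.9 tip clamp mm [-1.000e-01  2.151e+02  1.081e+02] F [-0.5  0.7  0.9] open 0.005 q [ 9. 41. 81.  0. 58. 20.]
t 14.1 tip clamp mm [2.000e-01 2.158e+02 1.065e+02] F [-0.1  0.2 -0.4] open 0.003 q [ 9. 41. 81.  0. 58. 21.]
```

```bash
python3 -m crank '[{"offset":[0.0015,0.0004,0],"spin":0},{"offset":[0,0,0],"spin":0}]'>/dev/null;python3 st.py
python3 - <<'E'
from h import *
S=bot.capture("side")
a=cv2.resize(S["pixels"][170:310,160:310],None,fx=4.2,fy=4.2,interpolation=cv2.INTER_CUBIC)
cv2.imwrite("pics/k2.png",a)
E
```

```text
t 14.3 tip clamp mm [  0.3 216.  105.1] F [ 0.2 -0.2 -0.7] open 0.006 q [ 9. 41. 81.  0. 58. 21.]
```

View pics/k2.png

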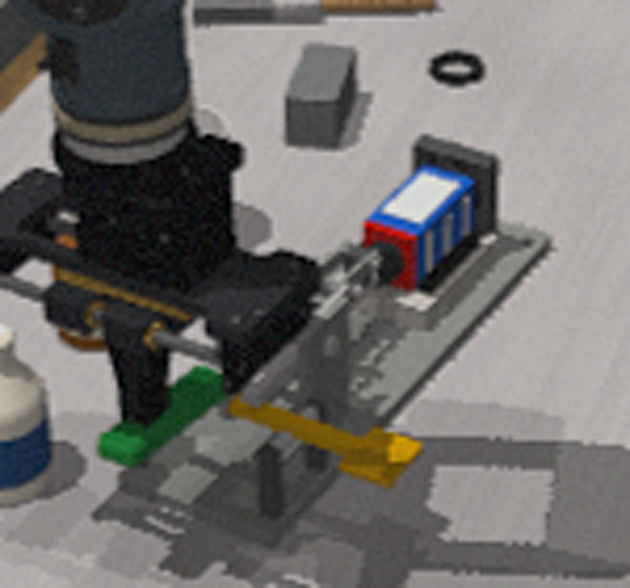

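The side view shows the handle near level under the fingertips (crop 150,420) and the head against the cap (crop 395,260). The force reads nothing, so the handle is still ahead of the tip. I keep feeling for the stop.

```bash
python3 -m crank '[{"offset":[0.002,0.0006,0],"spin":0},{"offset":[0,0,0],"spin":0}]'>/dev/null;python3 st.py
python3 -m crank '[{"offset":[0.0015,0.0005,0],"spin":0},{"offset":[0,0,0],"spin":0}]'>/dev/null;python3 st.py
```

```text
t 14.55 tip clamp mm [2.000e-01 2.166e+02 1.030e+02] F [-0.4 -0.3 -0.6] open 0.004 q [ 9. 41. 81.  0. 58. 21.]
t 14.75 tip clamp mm [  0.5 217.  101.9] F [-1.1 -1.   1.8] open 0.006 q [ 9. 42. 81. -0. 57. 21.]
```

```bash
python3 -m crank '[{"offset":[0.0015,0.0005,0],"spin":0},{"offset":[0,0,0],"spin":0}]'>/dev/null;python3 st.py
python3 -m crank '[{"offset":[0.0015,0.0005,0],"spin":0},{"offset":[0,0,0],"spin":0}]'>/dev/null;python3 st.py
```

```text
t 14.95 tip clamp mm [  0.7 217.3 100.8] F [-1.2 -1.5  4.8] open 0.005 q [ 9. 42. 81. -0. 57. 21.]
t 15.15 tip clamp mm [  0.8 217.4  99.9] F [-1.5 -3.4  7.7] open 0.0 q [ 9. 42. 81. -0. 57. 21.]
```

```bash
python3 -m crank '[{"offset":[0.0012,0.0002,0],"spin":0},{"offset":[0,0,0],"spin":0}]'>/dev/null;python3 st.py
```

```text
t 15.35 tip clamp mm [  0.9 217.5  99.2] F [-2.3 -3.7 10.1] open 0.005 q [ 9. 42. 81. -0. 57. 21.]
```

```bash
python3 -m crank '[{"offset":[-0.006,0,0],"spin":0},{"offset":[-0.03,0,0],"spin":0},{"offset":[-0.04,0,0],"spin":0},{"offset":[-0.04,0,0],"spin":0},{"offset":[0,0,0],"spin":0},{"offset":[0,0,0],"spin":0}]'>/dev/null;python3 st.py
python3 - <<'E'
from h import *
S=bot.capture("side");T=bot.capture("top")
import pickle; pickle.dump((S,T),open("cap3.pkl","wb"))
a=cv2.resize(S["pixels"][170:310,160:310],None,fx=4.2,fy=4.2,interpolation=cv2.INTER_CUBIC)
cv2.imwrite("pics/k3.png",a)
S2=pickle.load(open("cap2.pkl","rb"))[0]
b=np.hstack([cv2.resize(x["pixels"][205:250,235:285],None,fx=8,fy=8,interpolation=cv2.INTER_CUBIC) for x in (S2,S)]);cv2.imwrite("pics/k3c.png",b)
E
```

```text
t 15.95 tip clamp mm [  0.8 218.9 214.7] F [-0.6  0.  -1.3] open 0.007 q [ 9. 34. 76.  0. 70. 21.]
```

View pics/k3.png

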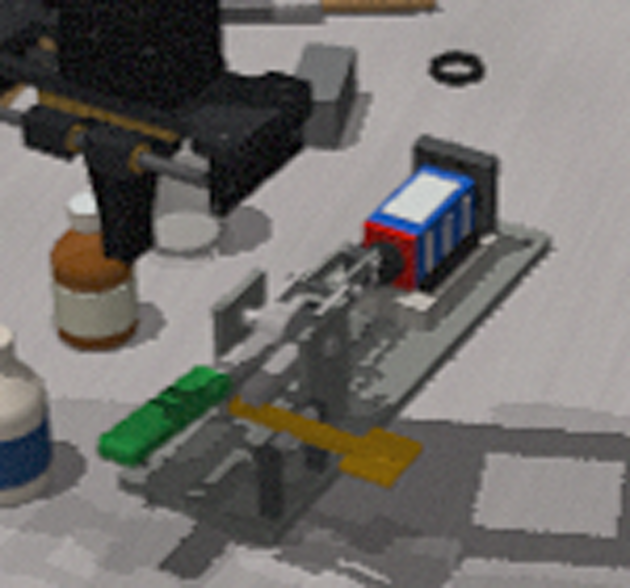

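View pics/k3c.png

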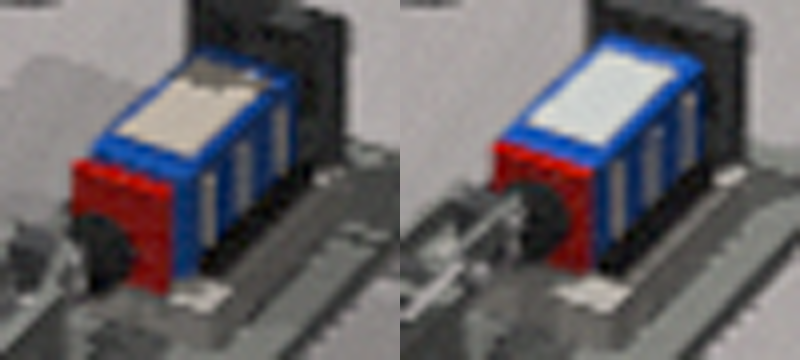

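The handle stays down with the hand off. The case is against the anvil, and in the crop (right half) the cap flange is thinner and the head seated on it. Before tripping the lever I turn the gripper 90°, so its 190 mm body stays out of the handle's swing.

```bash
python3 -m crank '[{"offset":[0,0,0],"spin":0},{"offset":[0,-0.027,-0.0353],"spin":0},{"offset":[0,-0.027,-0.0353],"spin":0},{"offset":[0,-0.027,-0.0353],"spin":0},{"offset":[0,0,0],"spin":-0.1428},{"offset":[0,0,0],"spin":-0.1428},{"offset":[0,0,0],"spin":-0.1428},{"offset":[0,0,0],"spin":-0.1428},{"offset":[0,0,0],"spin":-0.1428},{"offset":[0,0,0],"spin":-0.1428},{"offset":[0,0,0],"spin":-0.1428},{"offset":[0,0,0],"spin":-0.1428}]'
python3 -m crank '[{"offset":[0,0,0],"spin":-0.1428},{"offset":[0,0,0],"spin":-0.1428},{"offset":[0,0,0],"spin":-0.1428},{"offset":[0,0,0],"spin":0},{"offset":[0,0,0],"spin":0}]';python3 st.py
python3 - <<'E'
from clampfit import *
import pickle
S=bot.capture("side");T=bot.capture("top");pickle.dump((S,T),open("cap4.pkl","wb"))
a=cv2.resize(S["pixels"][170:310,160:310],None,fx=4.2,fy=4.2,interpolation=cv2.INTER_CUBIC);cv2.imwrite("pics/l1.png",a)
pr=np.array([.5895,.0018,0])
for f,c in(("3S",pickle.load(open("cap3.pkl","rb"))[0]),("4S",S)):
    P=cloud(c);hsv=cv2.cvtColor(c["pixels"],cv2.COLOR_BGR2HSV);g=(hsv[...,0]>50)&(hsv[...,0]<85)&(hsv[...,1]>90)&(P[...,2]>.03)&(P[...,2]<.3)&(c["depth"]>0)
    d=P[g]-pr;y=.1987*d[:,0]+.98*d[:,1]-.07;z=d[:,2]-.075;v=np.polyfit(y,z,1);print(f,g.sum(),"slope",v.round(3),"median ang",np.median(np.arctan2(z,y)).round(3))
E
```

```text
time_s: 17.25
position: [0.5131, 0.1573, 0.3942]
tcp_rot: [[-0.003, -0.812, 0.583], [-0.0, 0.583, 0.812], [-1.0, 0.002, -0.002]]
force: [-0.7, -0.9, 0.1]
opening: 0.008
time_s: 17.75
position: [0.5132, 0.1574, 0.3947]
tcp_rot: [[-0.002, -0.979, 0.202], [-0.0, 0.202, 0.979], [-1.0, 0.002, -0.0]]
force: [-0.3, -0.2, -0.2]
opening: 0.004
t 17.75 tip clamp mm [-106.   137.2  212.7] F [-0.3 -0.2 -0.2] open 0.004 q [  5.  24.  95.   0.  61. -73.]
3S 338 slope [0.217 0.002] median ang 0.167
4S 352 slope [-0.157  0.056] median ang 0.167
```

View pics/l1.png

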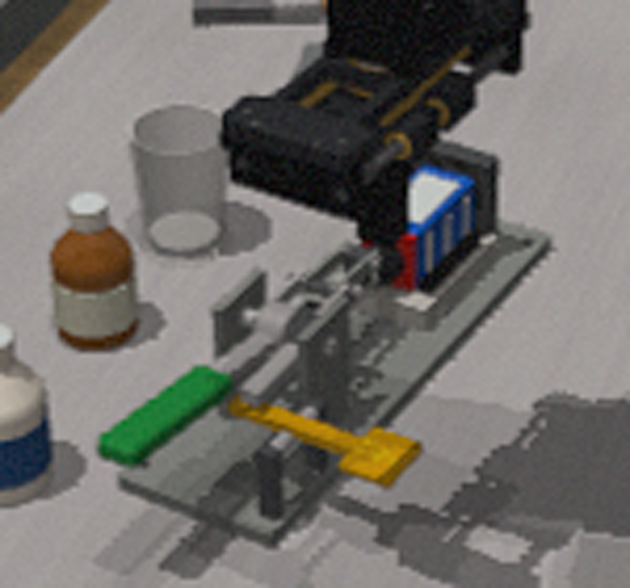

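The handle is unchanged (same angle in both shots). The tip is at clamp (-106, 137) mm, above the pad. I go down and press the lever.

```bash
python3 -m crank '[{"offset":[0.04,0,0],"spin":0},{"offset":[0.045,0,0],"spin":0},{"offset":[0.04,0,0],"spin":0},{"offset":[0.01,0,0],"spin":0},{"offset":[0,0,0],"spin":0},{"offset":[0,0,0],"spin":0}]' >/dev/null;python3 st.py
python3 -m crank '[{"offset":[0.005,0,0],"spin":0},{"offset":[0.005,0,0],"spin":0},{"offset":[0,0,0],"spin":0}]'>/dev/null;python3 st.py
```

```text
t 18.45 tip clamp mm [-104.3  137.7   79.8] F [ 0.  -0.3 -0.2] open 0.004 q [  5.  36. 102.   0.  42. -73.]
t 18.75 tip clamp mm [-105.4  137.4   68.9] F [-0.7  0.7 -0.1] open 0.006 q [  5.  37. 102.   0.  41. -73.]
```

```bash
python3 -m crank '[{"offset":[0.005,0,0],"spin":0},{"offset":[0.005,0,0],"spin":0}]'>/dev/null;python3 st.py
python3 -m crank '[{"offset":[0.005,0,0],"spin":0},{"offset":[0.004,0,0],"spin":0}]'>/dev/null;python3 st.py
python3 -m crank '[{"offset":[0.005,0,0],"spin":0},{"offset":[0,0,0],"spin":0}]'>/dev/null;python3 st.py
```

```text
t 18.95 tip clamp mm [-105.5  137.5   58.7] F [-1.   0.4  1.4] open 0.004 q [  5.  38. 102.   0.  40. -73.]
t 19.15 tip clamp mm [-105.3  137.5   49.3] F [-0.1 -0.4  1.8] open 0.004 q [  5.  39. 102.   0.  39. -73.]
t 19.35 tip clamp mm [-105.5  137.2   43.8] F [ 1.6 -0.2  2.4] open 0.012 q [  5.  40. 102.  -0.  38. -73.]
```

Run:
```python
from h import *
S=bot.capture("side");cv2.imwrite("pics/l2.png",cv2.resize(S["pixels"][170:310,160:310],None,fx=4.2,fy=4.2,interpolation=cv2.INTER_CUBIC))
```

```text
(no output)
```

View pics/l2.png

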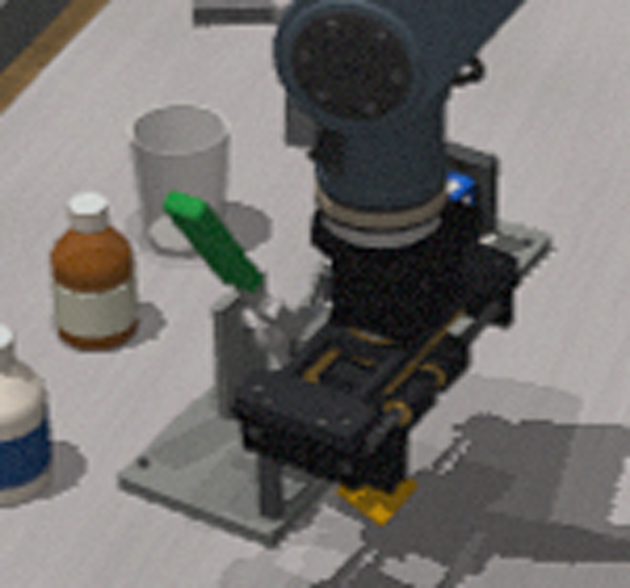

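The handle has sprung up (crop 210,240), so the clamp is released. I retract straight up, then away.

```bash
python3 -m crank '[{"offset":[-0.02,0,0],"spin":0},{"offset":[-0.04,0,0],"spin":0},{"offset":[-0.05,0,0],"spin":0},{"offset":[-0.05,0,0],"spin":0},{"offset":[-0.05,0,0],"spin":0},{"offset":[0,0.04,0.04],"spin":0},{"offset":[0,0.03,0.04],"spin":0},{"offset":[0,0,0.04],"spin":0},{"offset":[0,0,0],"spin":0},{"offset":[0,0,0],"spin":0}]'
python3 - <<'E'
from clampfit import *
import pickle
S=bot.capture("side");T=bot.capture("top");pickle.dump((S,T),open("cap5.pkl","wb"))
cv2.imwrite("pics/e1.png",cv2.resize(S["pixels"][170:310,160:310],None,fx=4.2,fy=4.2,interpolation=cv2.INTER_CUBIC))
cv2.imwrite("pics/e1t.png",T["pixels"])
S2=pickle.load(open("cap2.pkl","rb"))[0]
cv2.imwrite("pics/e1c.png",np.hstack([cv2.resize(x["pixels"][205:250,235:285],None,fx=8,fy=8,interpolation=cv2.INTER_CUBIC) for x in (S2,S)]))
E
```

```text
time_s: 20.4
position: [0.4718, 0.2839, 0.4361]
tcp_rot: [[-0.001, -0.98, 0.197], [-0.001, 0.197, 0.98], [-1.0, 0.001, -0.001]]
force: [0.1, -0.1, 0.1]
opening: 0.006
```

View pics/e1.png

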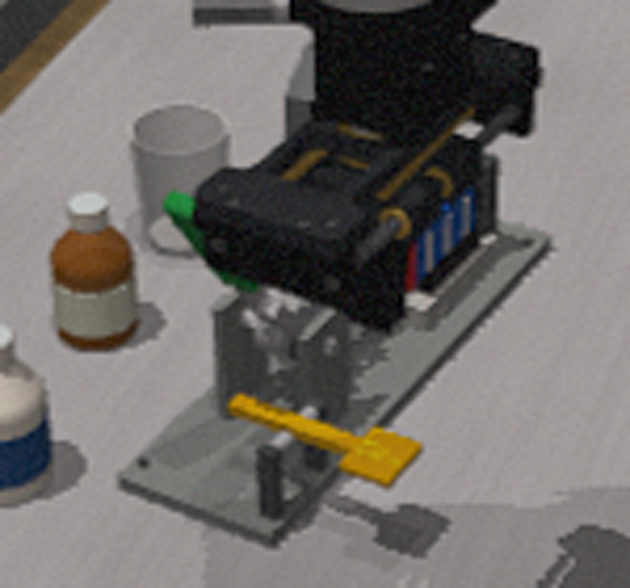

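View pics/e1t.png

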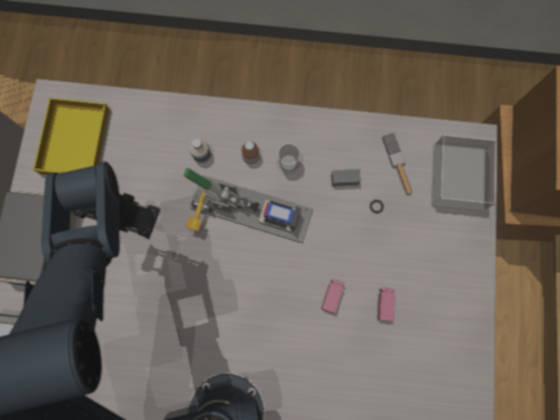

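View pics/e1c.png

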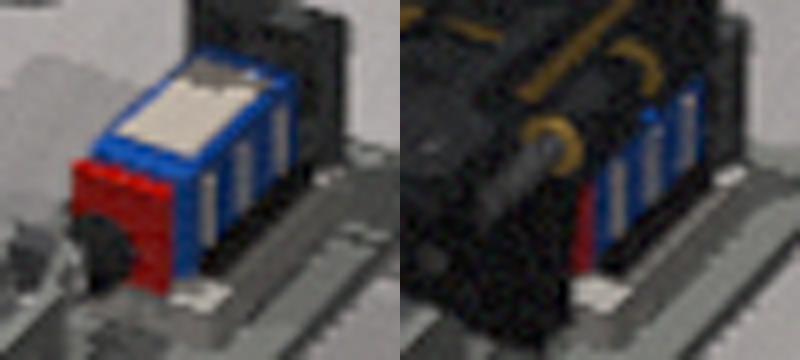

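```bash
python3 -m crank '[{"offset":[0,0.04,0],"spin":0},{"offset":[0,0.04,0],"spin":0},{"offset":[0,0.02,0],"spin":0},{"offset":[0,0,0],"spin":0},{"offset":[0,0,0],"spin":0}]'
python3 - <<'E'
from clampfit import *
import pickle
S=bot.capture("side");T=bot.capture("top");pickle.dump((S,T),open("cap6.pkl","wb"))
L=[x["pixels"] for x in (pickle.load(open("cap2.pkl","rb"))[0],pickle.load(open("cap3.pkl","rb"))[0],S)]
cv2.imwrite("pics/e2.png",np.hstack([cv2.resize(x[205:250,240:280],None,fx=6.5,fy=6.5,interpolation=cv2.INTER_CUBIC) for x in L]))
cv2.imwrite("pics/e2b.png",cv2.resize(S["pixels"][150:310,150:330],None,fx=3.6,fy=3.6,interpolation=cv2.INTER_CUBIC))
T0=pickle.load(open("cap0.pkl","rb"))[1]
for l in["amber_bottle","white_bottle","beaker","closed_case","seal_ring"]:
    o=[]
    for c in(T,):
        r=bot.regions_of(l,c)[:1]; o+=[np.round(r[0]["extent"]).tolist() if r else None]
    print(l,o)
pr=(.5895,.0018,-.2)
for n,c in(("S",S),("T",T)):
    P=cloud(c);k=(c["depth"]>0)&(P[...,2]>.066)&(P[...,2]<.085);d=P[k]-[.5895,.0018,0];x=.98*d[:,0]-.1987*d[:,1];y=.1987*d[:,0]+.98*d[:,1]
    m=(abs(x)<.03)&(y>-.14)&(y<-.03);print(n,m.sum(),"top z",np.median(d[m,2]).round(4),"x",np.percentile(x[m],[4,96]).round(4),"y",np.percentile(y[m],[2,98]).round(4), np.polyfit(y[m&(abs(x)<.015)],d[m&(abs(x)<.015),2],1).round(3))
    hsv=cv2.cvtColor(c["pixels"],cv2.COLOR_BGR2HSV);H=hsv[...,0]
    red=(((H<8)|(H>174))&(hsv[...,1]>130))&(P[...,0]>.52)&(P[...,0]<.66)&(P[...,1]>-.1)&(P[...,1]<.0)
    d=P[red]-[.5895,.0018,0];y=.1987*d[:,0]+.98*d[:,1];print("red y'",np.percentile(y,[5,50,95]).round(4))
E
```

```text
time_s: 21.0
position: [0.3751, 0.303, 0.437]
tcp_rot: [[0.002, -0.98, 0.199], [0.0, 0.199, 0.98], [-1.0, -0.002, 0.001]]
force: [0.9, 0.2, -0.1]
opening: 0.006
amber_bottle [[250.0, 153.0, 20.0, 27.0]]
white_bottle [[199.0, 150.0, 21.0, 26.0]]
beaker [[376.0, 207.0, 12.0, 12.0]]
closed_case [[343.0, 180.0, 30.0, 16.0]]
seal_ring [[374.0, 207.0, 16.0, 11.0]]
S 338 top z 0.0736 x [-0.024   0.0189] y [-0.1364 -0.0477] [-0.054  0.069]
red y' [-0.0541 -0.0482 -0.0438]
T 414 top z 0.0745 x [-0.0188  0.0191] y [-0.1361 -0.0499] [-0.018  0.073]Traceback (most recent call last):
  File "<stdin>", line 19, in <module>
    return _quantile_unchecked(
        a, q, axis, out, overwrite_input, method, keepdims, weights)
    return _ureduce(a,
                    func=_quantile_ureduce_func,
    ...<5 lines>...
                    overwrite_input=overwrite_input,
                    method=method)
    r = func(a, **kwargs)
    result = _quantile(arr,
                       quantiles=q,
    ...<2 lines>...
                       out=out,
                       weights=wgt)
    slices_having_nans = np.isnan(arr[-1, ...])
                                  ~~~^^^^^^^^^
IndexError: index -1 is out of bounds for axis 0 with size 0
```

View pics/e2.png

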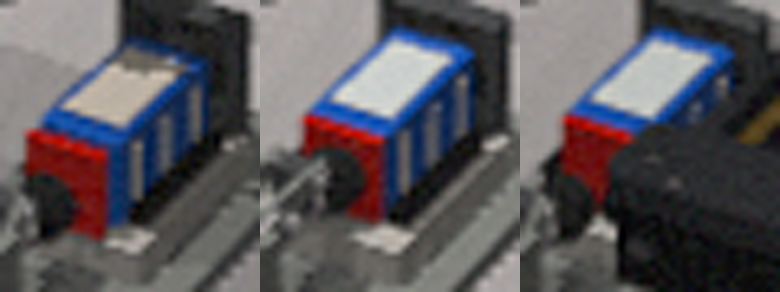

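View pics/e2b.png

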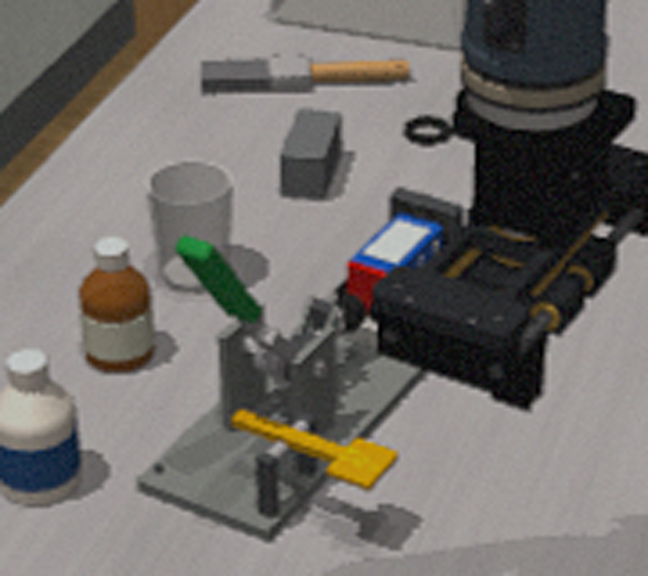

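Middle and right panels: the cap's front corner sits where it was when locked, and the head has backed away. The handle and lever are up, and the robot is clear. The network's "beaker" hit at (376,207) is really the ring. The picture shows the beaker where it started. I hand in.

```bash
python3 -c "
from rig import bot
print(bot.hand_in())"
```

```text
the job is handed in; nothing more can be done
None
```

I put the blue case in the cradle with its red cap toward the plunger, locked the clamp on it, freed it with the lever, and handed in at about 21 s. `hand_in` gives no verdict.

- **Placing:** the case's top measured about 0.074 m high in both views, so it was down on the cradle floor before I closed the clamp.
- **Locking:** resistance faded, the handle fell about 10 mm ahead of the fingers, then came up against its stop. I pushed to about 11 N there and eased off. The handle kept the same angle for about 2 s with the hand off. That, and the 50 N clamp against a 35 N cap, is how I judged it locked; I could not read the anvil force.
- **Release:** I pressed the lever pad down about 20 mm, and the handle sprang up.

**Last checks:**
- The lever and handle are up, and the head has backed off the cap.
- The case is level and centred within about 1 mm across, and still against the anvil.
- The cap face is where it was under clamping. By image comparison it went in about 6 mm, so that figure is approximate.
- The bottles, beaker, grey case and ring look where they started, and the robot is clear.

**Disagreements and failures:**
- The two cameras differed by about 2–3 mm across the clamp, so I used a value between them, corrected by where the gripped case really was.
- At the end the network reported the ring as the beaker, so I judged the beaker by eye.
- My last measuring script stopped before it could read the cap's position in the top view, so that check comes from the side view only.

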